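Fit the return spring of a brake lever

ROBOT

A 7-joint arm with a two-finger parallel gripper is mounted at the origin on a cart in front of the work surface, level with it; the furniture and walls round the work are solid. World frame = base frame: x ahead of the robot, y to its left, z up, the work surface at z = 0. Lengths are in m, angles in rad, forces in N, time in s.
With the tool pointing down it reaches from about 0.4 to 0.925 m from the base axis. Payload 4.1 kg.
Tool frame: the origin (TCP) lies between the finger pads; the fingertips stand 19 mm ahead of it and the grasp point (between the pads) is the TCP (arm.finger_overhang is the distance from the TCP to the fingertips, in m); x points along the fingers, y is the direction in which the jaws open and shut, and the axes are right-handed (so a half turn about x gives the same grasp; the last joint's range is limited). The gripper opens to 85 mm and grips with 20 to 120 N. Pads are 22 mm wide; open, the fingers measure 114 mm over their backs; the gripper's body (76 mm by 85 mm) begins 54 mm behind the grasp point. The pads swing forward as they close: fully open they stand 13 mm farther back than shut.
Start: joints at [1.136, 0.398, 0.045, 1.537, -0.019, 1.207, -0.051], TCP at [0.214, -0.614, 0.219] pointing down, gripper open.
Joint ranges: [-2.82, 2.82], [-0.49, 2.23], [-1.37, 1.46], [0, 2.46], [-1.36, 4.5], [0.23, 2], [-2.94, 2.94]. Speed limits (rad/s): [2.57, 2.57, 3.14, 3.14, 3.14, 3.14, 3.14].

INTERFACE

Orientations are given as [roll, pitch, yaw] about the fixed x, y, z axes, in that order (R = Rz(yaw) Ry(pitch) Rx(roll)).
In Python, from plant import arm gives the robot as it stands.
- The arm moves only by the shell command python3 -m crank 'ROWS' [FORCE]. ROWS is JSON, a list that holds one entry, the list of rows, each a list of 7 numbers: the shift along the tool's x, y, z in cm, then the turn, a rotation vector about the tool's x, y, z in degrees, then the gripper's target within -1 to 1 (shut at 1, half-way at 0, fully open at -1). A call has 1 to 8 rows; each row shifts and turns the commanded pose from where the row before left it, along the tool's axes as they then stand; what a row does not reach is not made up. A row lasts 1/10 s, in which the tool goes at most 50 mm and 8.59 degrees, less where a joint would pass 70% of its speed; a pose out of reach is approached as far as the arm can. A call with a gripper value outside its range is refused whole. The fingers move at their own pace and stop on an object; FORCE is the grip in N (left out, the last holds). Time passes only in rows, so rows that do not move let the fingers close. It gives the time, the measured TCP pose, the force and the opening at its end, in the units of the state.
- arm.state(): the state, without advancing time (a new reading comes with each control period).
- arm.read_camera(name): name is "scene" or "top"; returns a dict with "pixels" (480x640x3 uint8, red, green, blue), "K" (3x3 intrinsics, pixels), "world_from_camera" (4x4, takes a point from camera to world coordinates). Camera axes: x right, y down, z forward; pixel columns grow to the right and rows downward; lengths in m; the calibration is good to about 2 mm. A picture is of the moment at which its call begins. There is no depth.
- arm.close_job(): hands the job in, once; it reports no verdict.
The state is a dict: "time_s": time; "joint_pos": joint angles; "qd": joint speeds; "tau": joint torques, N m; "tool_pos": TCP position; "ee_rot": TCP orientation; "force": force on the tool from outside, world axes, zero at the start; "ft_torque": the same for the moment, N m; "finger_gap": finger opening in m.
Only numpy, scipy, OpenCV 4.12 (cv2) and the standard library are available. Lean on these libraries where they do the work, as an engineer would, in place of code of your own. Each camera call takes 0.05 s, during which the arm holds its last target.

TASK

Fit the loose tension spring to the sloping brake-lever bracket: first drop the pin at its one end fully home into the hole of the square boss under the hood, and then stretch the spring down the slope and put the eye at its other end over the headed post, so that it sits on the neck below the head. Leave the spring hooked on and taut, let go of it, and do not disturb the tape measure, the notched wood block and the small cardboard box.

Things in the scene. Friction and masses are not known exactly. Their poses are not given: they have to be found in the camera images.
- bracket: Grey sheet-steel bracket, fixed, 240 x 140 mm on plan. Origin: centre of its underside; +x level, up-slope, away from its low front edge; z up. Its plate slopes up at 30 degrees towards its +x (plate normal (-0.5, 0, 0.866) in its frame); plate face 75 mm high over the origin. 'Off the plate' means along that normal.
- hood_lip (a point): Middle of the front edge of the hood that overhangs the hole end of the plate, at its lower side, 189 mm above the bench. It spans the bracket's width, is 12 mm high and joins a back wall 61 mm behind. A gripper pointing straight down at the hole end runs into it; one tilted about 30 degrees (square to the plate) clears it. Axes: the bracket's.
- anchor_hole (a point): Centre of the mouth of the round hole in the top of a 26 x 26 mm steel boss near the top of the sloping plate, 18 mm off the plate. Hole 11 mm in diameter, 14 mm deep, small chamfer, its axis square to the plate (leaning 30 degrees from vertical towards the bracket's -x). A low lever arm joins the boss from +y. The point's axes are the bracket's.
- cross_bar (a point): Middle of the top of a round steel bar, 100 mm long along the bracket's y, 8 mm thick, its top 19 mm off the plate, 88 mm down-slope from the hole: the spring's coil lies on it, level with the boss, when its pin is in the hole.
- post_neck (a point): Middle of the neck of the fixed headed post near the low edge of the plate, 22 mm off the plate, axis square to it. Neck 9 mm thick, 10 mm long, between an 18 mm shoulder and a 13 mm head (head top 8 mm above this point). It stands on a 25 x 26 x 12 mm block, 172 mm down-slope from the hole and up to 30 mm to either side.
- spring_pin (a point): Root of the pin at one end of the spring, on the pin's axis, level with the underside of the end blocks; fully home it lies at the hole's mouth. Pin 8 mm thick, 13 mm long, tapered tip, pointing to -z. Axes of this end: +x along the spring from eye to pin, y across, z up.
- pin_block (a point): Centre of the end block at the pin end, made to be gripped: 26 (x) x 14 (y) x 22 (z) mm; 30 mm back (-x) from the pin and 11 mm above the pin's root. Axes as spring_pin. At the start the spring lies level on a cradle under its coil, pin down, this block's underside 39 mm above the bench with both its sides free.
- eye_block (a point): Centre of the end block at the eye end, made to be gripped: 26 x 14 x 22 mm, axes alike (+x towards the pin). At rest 82 mm from the pin block's centre; between them a coil 56 mm long, 20 mm thick; both end blocks nod stiffly on it, up to 10 degrees up or down. With the pin home its underside is 10 to 18 mm off the plate. Lifted while the spring is slack, it draws the pin out: pull first, then lift.
- eye_center (a point): Centre of the eye at the other end: a flat ring 18 mm inside, 26 mm outside, 5 mm thick, axis along z, its underside level with the end block's underside; 28 mm beyond the eye block's centre (-x) and 8.5 mm lower. At rest 140 mm from the pin.
- spring_eye (a joint): Stretch of the spring in m: 0 at rest, growing as the eye end is pulled away from the pin, at most 0.06. The pull is 2.5 N to begin with and grows by 0.25 N per mm. The eye passes over the post's head at about 30 to 37 mm of stretch and is left at about 24 to 30 mm.
- cradle: Plywood cradle under the spring at the start, fixed: 46 x 44 mm block, 40 mm high, on a 90 x 80 mm foot 8 mm thick, with 6 mm lips along its sides. Origin: centre of its underside; x along the spring.
- fixture: Steel welding fixture between the cradle and the bracket, fixed, its near half in front of the robot: a plate 0.1 m high over about 0.2 x 0.3 m, with two screw clamps. The taller one, at about (0.05, -0.11) from this origin, reaches 0.33 m above the bench, its arm 0.1 m farther out; beyond x = 0.60 m from the robot the way across is clear. Carry the spring over it or round behind it.
- tape_measure: Yellow tape measure, loose bystander, 66 x 82 x 37 mm; origin at its underside.
- wood_block: Wood block with a notch in its top, loose bystander, 26 x 72 x 34 mm; origin at its underside.
- tip_box: Small closed cardboard box, loose bystander, 45 x 70 x 29 mm; origin at its underside.

How it is judged:
By the outcome, as a careful person would: the job done as asked, in the order asked, and still so for the second after the job is handed in, with the robot touching nothing.
It also fails if it takes over 53 s, if anything falls off the work surface, if the arm or the gripper's body presses on something with over 40 N, if the wrist force passes 120 N, or if a joint passes its speed limit or range.

## Working session

There is one attempt and no reset: what is moved stays moved. The work goes in short steps, Python scripts to look and compute and a shell command to move; the robot and the scene stay as the last step left them, time stands still between calls to the robot, and variables do not carry over. Pictures are saved under pics/ and viewed, and the job is handed in when it is done.

```bash
ls -la; mkdir -p pics; cat > look.py <<'E'
import sys,cv2,numpy as np
from plant import arm
def snap(tag,names=("scene","top")):
    for n in names:
        c=arm.read_camera(n)
        cv2.imwrite(f"pics/{tag}_{n}.png",c["pixels"][:,:,::-1])
        np.savez(f"pics/{tag}_{n}.npz",K=c["K"],T=c["world_from_camera"])
if __name__=="__main__":
    snap(sys.argv[1],sys.argv[2:] or ("scene","top"))
E
python3 - <<'E'
from plant import arm
from look import snap
snap("a")
print(arm.state(), arm.finger_overhang)
import numpy as np
for n in("scene","top"):
    d=np.load(f"pics/a_{n}.npz");print(d["K"],d["T"])
E
```

```text
total 12
drwxr-xr-x  3 agent agent 4096 Dec  6 09:37 .
drwxr-xr-x 23 root  root  4096 Dec  6 09:37 ..
drwxr-xr-x  2 agent agent 4096 Dec  6 09:37 pics
{'time_s': 0.1, 'joint_pos': array([ 1.13601159,  0.39912507,  0.04504023,  1.53776233, -0.01872986,
        1.20690562, -0.05070317]), 'qd': array([-0.00012538, -0.00310033,  0.0012374 , -0.00355579, -0.00022184,
        0.00121498, -0.00105167]), 'tau': array([ 3.79332720e-03, -4.76267624e+01,  1.36989132e+00, -2.54954267e+01,
        1.19265507e-02,  5.04591837e-03,  1.25400166e-05]), 'tool_pos': array([ 0.21401314, -0.61312429,  0.21805919]), 'ee_rot': array([-1.51629095,  1.56901776,  1.96118089]), 'force': array([0.12640443, 0.59349657, 0.03624326]), 'ft_torque': array([-0.03136212,  0.00260009,  0.02852706]), 'finger_gap': 0.08522548607086214} 0.019
[[550.81203777   0.         318.59542012]
 [  0.         550.81203777 236.76789778]
 [  0.           0.           1.        ]] [[-0.71073752 -0.41191066  0.57024713 -0.26853299]
 [-0.70342115  0.42437105 -0.57018234  0.69430586]
 [-0.00713219 -0.80637387 -0.5913631   0.96808196]
 [ 0.          0.          0.          1.        ]]
[[624.26196054   0.         322.20982587]
 [  0.         624.26196054 235.24169565]
 [  0.           0.           1.        ]] [[ 0.4015352  -0.87168235  0.2809615   0.00565958]
 [-0.91584021 -0.38300566  0.12059592 -0.32689422]
 [ 0.00248851 -0.30573934 -0.952112    1.96158193]
 [ 0.          0.          0.          1.        ]]
```

View pics/a_scene.png

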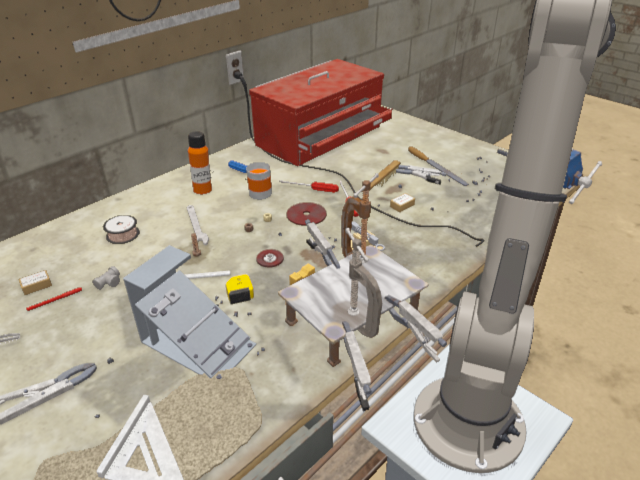

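View pics/a_top.png

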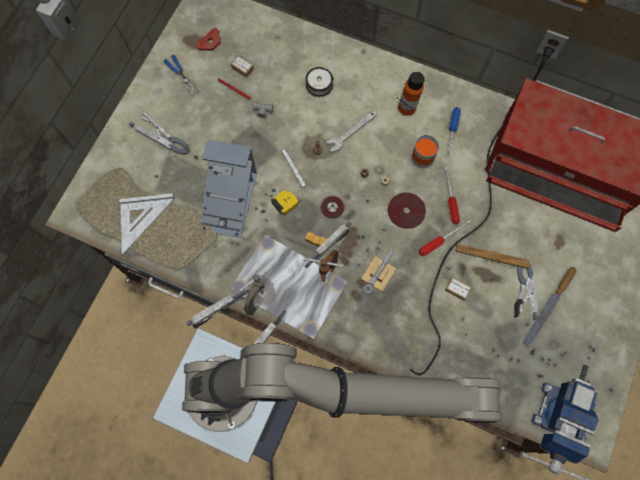

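The scene view shows the bracket at about (190,310) and the spring hidden behind the clamps. The top view shows the bracket at (228,188) and the spring on its cradle at (379,272). I'll zoom in on both.

```bash
python3 - <<'E'
import cv2
a=cv2.imread("pics/a_scene.png");b=cv2.imread("pics/a_top.png")
def z(im,x0,y0,w,h,s,n): cv2.imwrite("pics/"+n,cv2.resize(im[y0:y0+h,x0:x0+w],None,fx=s,fy=s,interpolation=cv2.INTER_CUBIC))
z(a,110,240,160,140,5,"z1.png"); z(b,190,130,80,112,5,"z2.png"); z(b,340,235,80,75,8,"z3.png"); z(a,320,180,110,100,6,"z4.png")
E
```

```text
(no output)
```

View pics/z1.png

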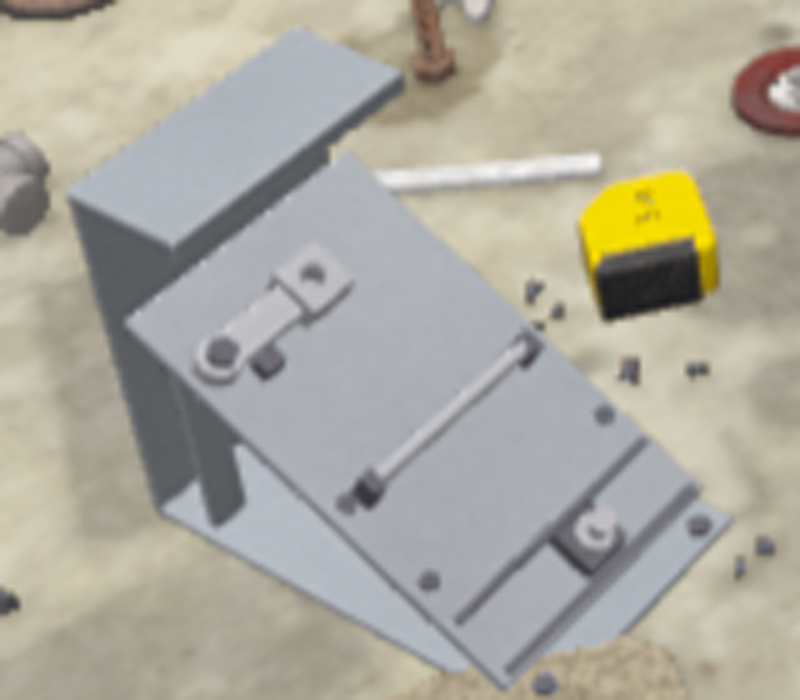

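View pics/z2.png

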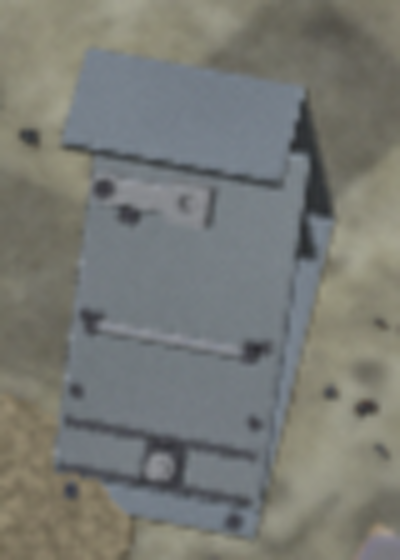

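View pics/z3.png

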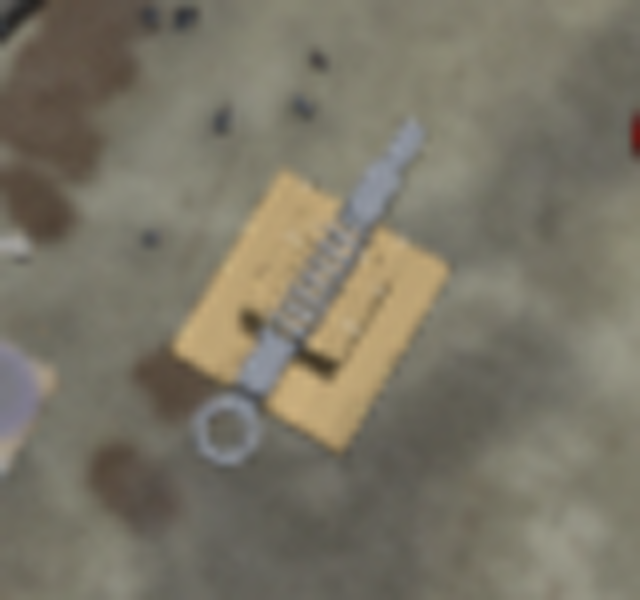

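View pics/z4.png

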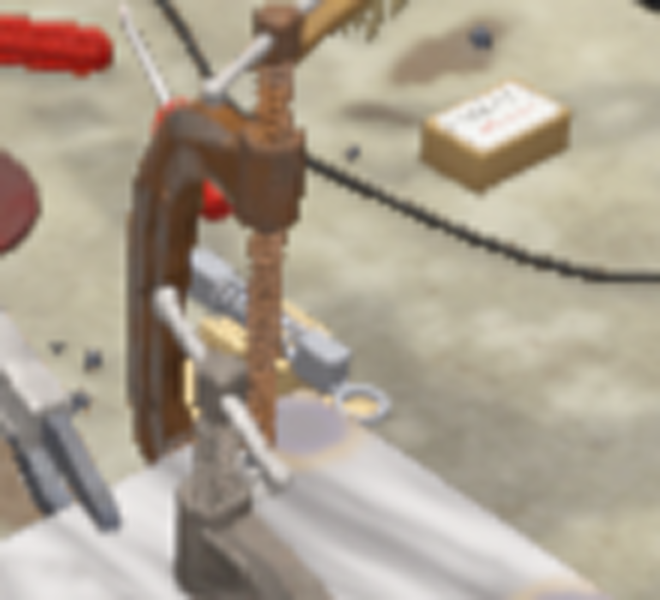

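```bash
cat > geo.py <<'E'
import numpy as np
def load(tag,n):
    d=np.load(f"pics/{tag}_{n}.npz");return d["K"],d["T"]
def ray(cam,px):
    K,T=cam;d=T[:3,:3]@np.linalg.solve(K,[px[0],px[1],1]);return T[:3,3],d/np.linalg.norm(d)
def onz(cam,px,z):
    o,d=ray(cam,px);return o+d*(z-o[2])/d[2]
def onplane(cam,px,p,n):
    o,d=ray(cam,px);return o+d*((p-o)@n)/(d@n)
def tri(c1,p1,c2,p2):
    o1,d1=ray(c1,p1);o2,d2=ray(c2,p2)
    A=np.stack([d1,-d2],1);s=np.linalg.lstsq(A,o2-o1,rcond=None)[0]
    a=o1+s[0]*d1;b=o2+s[1]*d2;return (a+b)/2,np.linalg.norm(a-b)
def proj(cam,P):
    K,T=cam;q=T[:3,:3].T@(np.asarray(P)-T[:3,3]);u=K@q;return u[:2]/u[2]
def un(z,x0,y0,s): return (x0+(z[0]+.5)/s-.5, y0+(z[1]+.5)/s-.5)
E
python3 - <<'E'
from geo import *
np.set_printoptions(precision=4,suppress=True)
S=load("a","scene");T=load("a","top")
z1=lambda *p:un(p,110,240,5); z2=lambda *p:un(p,190,130,5); z3=lambda *p:un(p,340,235,8); z4=lambda *p:un(p,320,180,6)
pts={"hole":(z1(315,272),z2(185,203)),"posthead":(z1(600,525),z2(160,463)),"bar+y":(z1(370,478),z2(95,319)),"bar-y":(z1(528,345),z2(256,349)),
"lipL":(z1(172,246),z2(64,148)),"lipR":(z1(402,77),z2(283,185)),"eye":(z4(362,403),z3(227,430)),"clampTop":(z4(280,15),z4(0,0))}
for k,(a,b) in pts.items(): print(k,*tri(S,a,T,b))
for k,p,z in [("eye",z3(227,430),.04),("eyeblk",z3(270,362),.061),("pinblk",z3(375,192),.061),("pinend",z3(415,125),.061)]: print(k,onz(T,p,z))
E
```

```text
hole [0.6229 0.2715 0.1298] 0.00026041977028357235
posthead [0.4803 0.2327 0.0426] 0.0020405105264300768
bar+y [0.5432 0.3047 0.0803] 9.50374635226332e-06
bar-y [0.568  0.202  0.0737] 0.0007424022224795009
lipL [0.6059 0.3369 0.1963] 0.00567840771331418
lipR [0.6376 0.2016 0.1938] 0.002488899799021404
eye [ 0.4703 -0.2855  0.0404] 0.0011004218296666486
clampTop [ 0.5106 -0.1042  0.3713] 0.22076041735650373
eye [ 0.4699 -0.2857  0.04  ]
eyeblk [ 0.4967 -0.2912  0.061 ]
pinblk [ 0.5773 -0.3031  0.061 ]
pinend [ 0.6093 -0.3073  0.061 ]
```

```bash
python3 - <<'E'
import cv2,numpy as np
from geo import *
a=cv2.imread("pics/a_scene.png");b=cv2.imread("pics/a_top.png")
def z(im,x0,y0,w,h,s): return cv2.resize(im[y0:y0+h,x0:x0+w],None,fx=s,fy=s,interpolation=cv2.INTER_NEAREST)
o=np.hstack([z(a,215,330,30,30,13),z(b,208,208,30,30,13)]);cv2.imwrite("pics/z5.png",o)
o=np.hstack([z(a,150,285,39,39,10),z(b,205,150,39,39,10)]);cv2.imwrite("pics/z6.png",o)
o=np.hstack([z(b,360,245,40,50,12)]);cv2.imwrite("pics/z7.png",o)
E
```

```text
(no output)
```

View pics/z5.png

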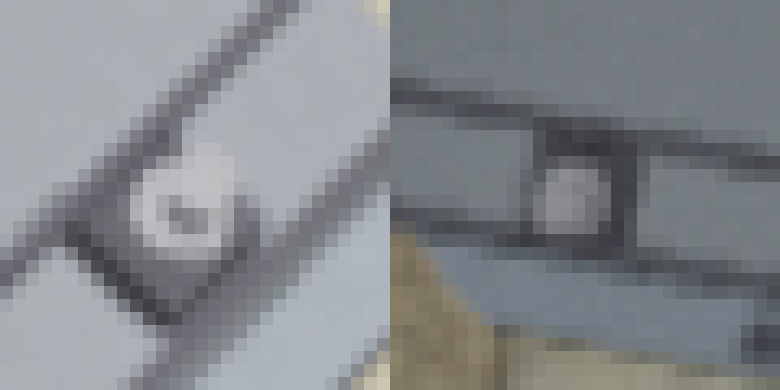

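View pics/z6.png

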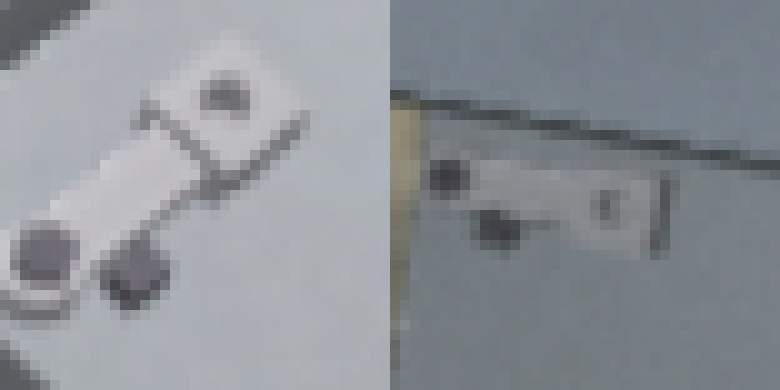

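View pics/z7.png

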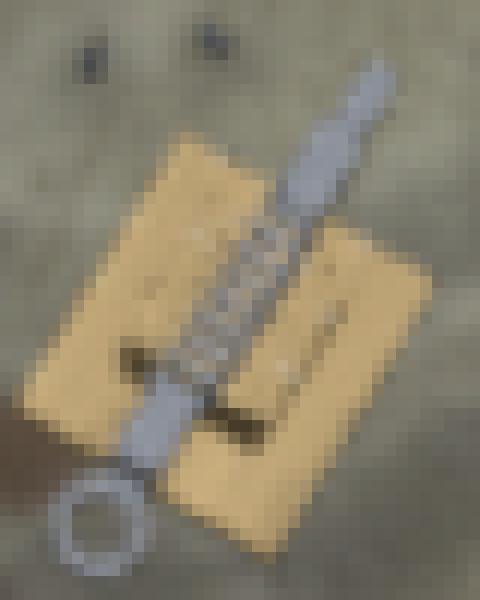

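The post blob sits near (229,346) in the scene view and (222,223) in the top view, and the boss hole is at (172,294) and (226.6,170.4). I need closer views of the bar, lip and spring.

```bash
python3 - <<'E'
import cv2,numpy as np
a=cv2.imread("pics/a_scene.png");b=cv2.imread("pics/a_top.png")
def z(im,x0,y0,w,h,s): 
    o=cv2.resize(im[y0:y0+h,x0:x0+w],None,fx=s,fy=s,interpolation=cv2.INTER_CUBIC)
    for i in range(0,w,5): cv2.putText(o,str(x0+i),(i*s,8),0,.3,(0,0,255),1); cv2.line(o,(int((i+.5)*s),10),(int((i+.5)*s),14),(0,0,255),1)
    for i in range(0,h,5): cv2.putText(o,str(y0+i),(0,int((i+.5)*s)),0,.3,(0,0,255),1)
    return o
cv2.imwrite("pics/z8.png",z(a,120,240,78,60,10))
cv2.imwrite("pics/z9.png",z(a,175,295,60,60,10))
cv2.imwrite("pics/z10.png",z(b,196,135,66,60,11))
cv2.imwrite("pics/z11.png",z(b,196,185,66,55,11))
E
```

```text
(no output)
```

View pics/z8.png

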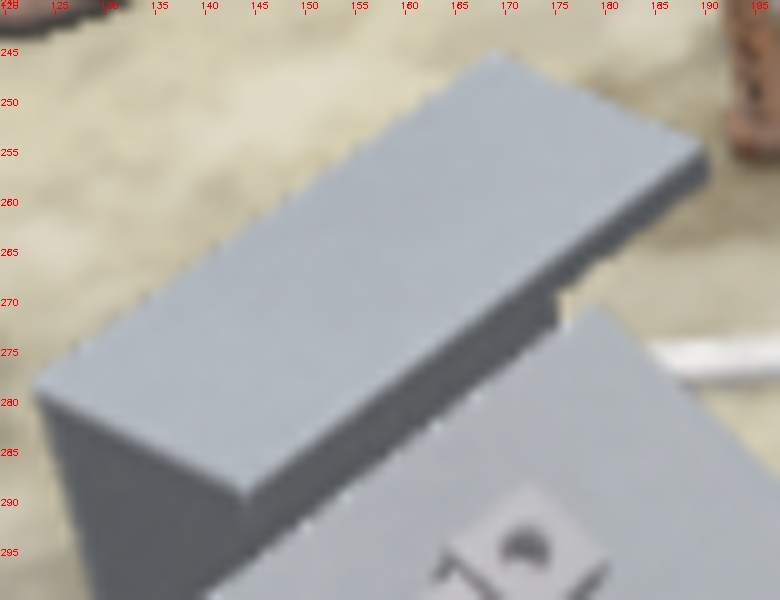

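View pics/z9.png

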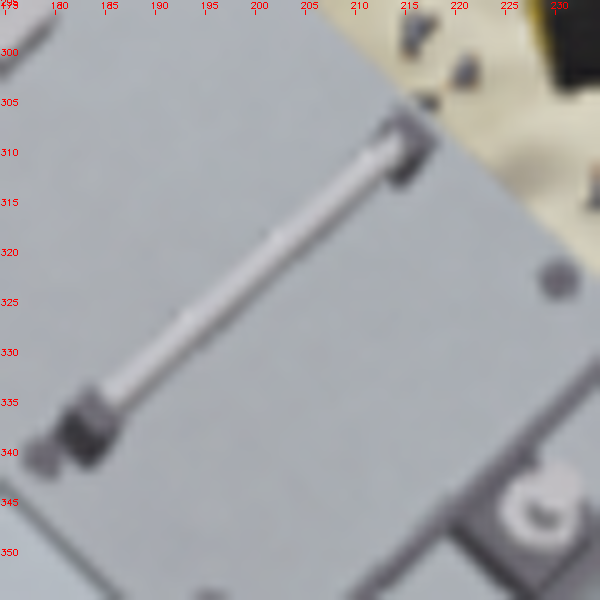

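View pics/z10.png

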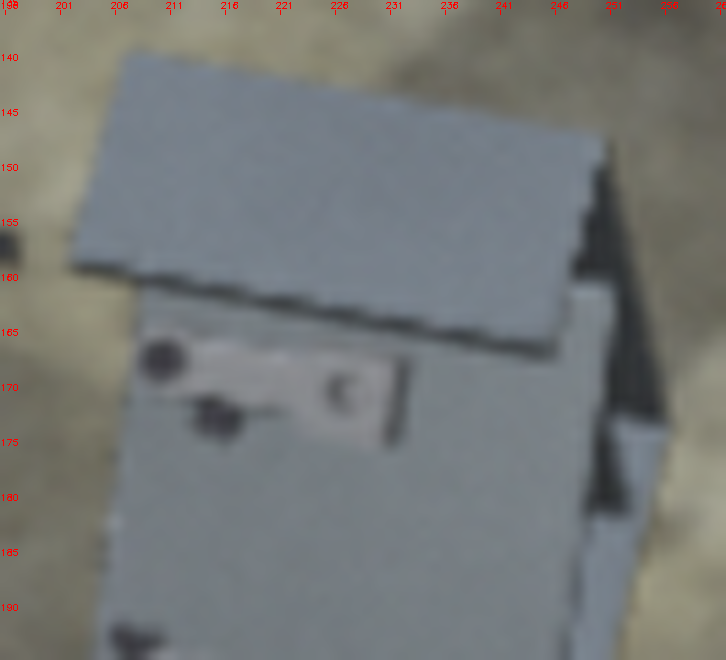

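View pics/z11.png

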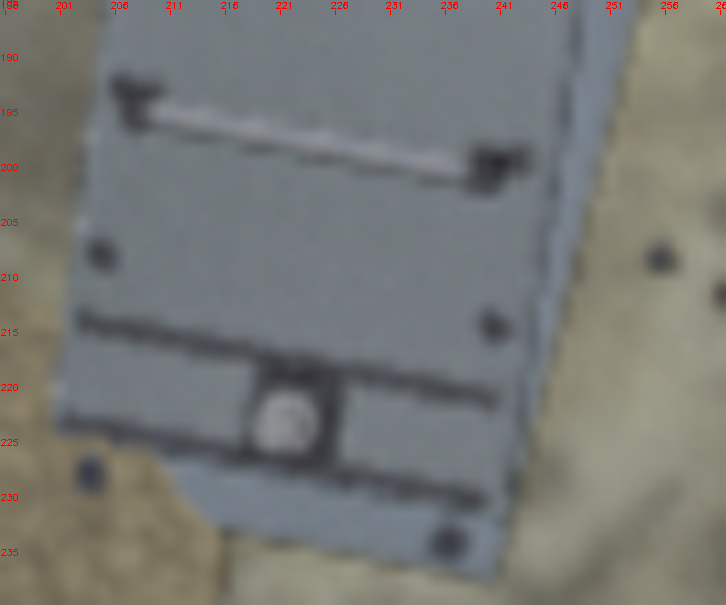

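```bash
cat > br.py <<'E'
from geo import *
np.set_printoptions(precision=4,suppress=True)
S=load("a","scene");T=load("a","top")
pts={"FL":((144,288.7),(201.9,158)),"FR":((189.8,254.3),(246,165.9)),"BL":((123,277.7),(206.9,139)),"BR":((169,244.5),(250.7,146.8)),
"b+":((185,334),(209.1,194.3)),"b-":((214.5,309),(238.2,200.1)),"hole":((172,294.2),(226.6,170.4)),"post":((229.3,342.8),(221.6,222.7))}
R={k:tri(S,*v[:1],T,v[1]) for k,v in pts.items()}
if __name__=="__main__":
    for k in R: print(k,*R[k])
    P={k:v[0] for k,v in R.items()}
    for a,b in (("FL","FR"),("BL","BR"),("FL","BL"),("FR","BR"),("b+","b-")):
        d=P[b]-P[a];print(a,b,np.linalg.norm(d),np.degrees(np.arctan2(d[1],d[0])))
    yaw=np.radians(13.2);c,s=np.cos(yaw),np.sin(yaw);Rb=np.array([[c,-s,0],[s,c,0],[0,0,1]])
    for k in P:
        q=Rb.T@(P[k]-P["hole"]); print(k,"bframe",q,"slope",q[0]*.866+q[2]*.5,"n",-.5*q[0]+.866*q[2])
E
python3 br.py
```

```text
FL [0.6069 0.3381 0.1976] 0.0018121417767946613
FR [0.6382 0.2021 0.1961] 0.0012689347778366117
BL [0.6697 0.352  0.1994] 0.000191985096642237
BR [0.7013 0.2161 0.1985] 0.0009851998689952767
b+ [0.5408 0.3014 0.0829] 0.0013392709779603618
b- [0.5612 0.2072 0.0803] 0.0007607416637463775
hole [0.6233 0.272  0.1289] 0.0014095834504901758
post [0.4791 0.2316 0.0476] 0.0016473692349144777
FL FR 0.13957191209866313 -77.0656807463459
BL BR 0.1395808579907809 -76.9361327859243
FL BL 0.06436004620131297 12.50767167151285
FR BR 0.0646947043664418 12.497418482691899
b+ b- 0.09640271557167612 -77.82179104051731
FL bframe [-0.0008  0.0681  0.0687] slope 0.033627017523794926 n 0.05992193602117518
FR bframe [-0.0015 -0.0715  0.0672] slope 0.03228764347844001 n 0.058896388921170266
BL bframe [0.0635 0.0673 0.0705] slope 0.09023858636620197 n 0.02931867975913604
BR bframe [ 0.0632 -0.0723  0.0695] slope 0.08946685480443028 n 0.028645273460509053
b+ bframe [-0.0735  0.0475 -0.046 ] slope -0.08668563113052108 n -0.0030571726600853444
b- bframe [-0.0753 -0.0489 -0.0487] slope -0.08950775977555714 n -0.004508331435205987
hole bframe [0. 0. 0.] slope 0.0 n 0.0
post bframe [-0.1496 -0.0064 -0.0813] slope -0.17019781837864958 n 0.004349699801799806
```

```bash
cat > mv.py <<'E'
import numpy as np
from scipy.spatial.transform import Rotation as Ro
from plant import arm
np.set_printoptions(precision=4,suppress=True)
def pose():
    s=arm.state();return s,np.array(s["tool_pos"]),Ro.from_euler("xyz",s["ee_rot"])
def goal(x,yv):
    x=np.array(x,float);x/=np.linalg.norm(x);y=np.array(yv,float);y-=x*(x@y);y/=np.linalg.norm(y)
    return Ro.from_matrix(np.stack([x,y,np.cross(x,y)],1))
def delta(p,R=None,frm=None):
    s,p0,R0=pose()
    if frm: p0,R0=frm
    print("t",round(s["time_s"],2),"tcp",p0,"gap",s["finger_gap"],"F",s["force"])
    print("shift cm",R0.inv().apply(np.array(p)-p0)*100)
    if R is not None: print("rotvec deg",np.degrees((R0.inv()*R).as_rotvec()))
E
python3 - <<'E'
from mv import *; from geo import *
S=load("a","scene");T=load("a","top")
s,p,R=pose();print(R.as_matrix())
f=lambda a,b:(360+a/12-.5,245+b/12-.5)
c=[onz(T,f(*q),.008) for q in((22,400),(275,555),(435,285),(188,135))]
for i in range(4): d=c[(i+1)%4]-c[i];print(np.linalg.norm(d),np.degrees(np.arctan2(d[1],d[0])))
print("cradle",sum(c)/4)
print("eyetip",tri(S,un((362,403),320,180,6),T,f(101,522)))
for q in ((160,428),(325,165)): print(onz(T,f(*q),.061))
a=np.radians(-8.9);y=[-np.sin(a),np.cos(a),0]
for sg in(1,-1): delta([.578,-.303,.20],goal([0,0,-1],np.array(y)*sg))
# fixture: corners in top view
for q in ((268,236),(346,283),(313,338),(232,290)): print(onz(T,q,.1))
E
```

```text
[[-0.0007  0.3296 -0.9441]
 [ 0.0016 -0.9441 -0.3296]
 [-1.     -0.0018  0.0001]]
0.07893690615105649 -98.80798950693445
0.08702761027620223 -7.698734144463804
0.07775896022910214 81.02157015065306
0.08724408398791988 171.524628273998
cradle [ 0.5381 -0.2976  0.008 ]
eyetip (array([ 0.4707, -0.2853,  0.0405]), np.float64(0.00011863482327423977))
[ 0.4951 -0.2903  0.061 ]
[ 0.5784 -0.3031  0.061 ]
t 0.1 tcp [ 0.214  -0.6131  0.2181] gap 0.08522548607086214 F [0.1264 0.5935 0.0362]
shift cm [  1.8323 -17.2793 -44.5866]
rotvec deg [-151.8555   -0.133     0.0412]
t 0.1 tcp [ 0.214  -0.6131  0.2181] gap 0.08522548607086214 F [0.1264 0.5935 0.0362]
shift cm [  1.8323 -17.2793 -44.5866]
rotvec deg [28.1445  0.0304  0.0983]
[0.4845 0.0632 0.1   ]
[ 0.4438 -0.2193  0.1   ]
[ 0.2499 -0.1949  0.1   ]
[0.2841 0.0901 0.1   ]
```

```bash
python3 -m crank '[[[0,-1.73,-4.46,0,0,0,-1],[0,-1.73,-4.46,0,0,0,-1],[0,-1.73,-4.46,0,0,0,-1],[0,-1.73,-4.46,0,0,0,-1],[0,-1.73,-4.46,0,0,0,-1],[0,-1.73,-4.46,0,0,0,-1],[0,-1.73,-4.46,0,0,0,-0.5],[0,-1.73,-4.46,0,0,0,-0.2]]]' 40
python3 -m crank '[[[0,-1.73,-4.46,0,0,0,-0.2],[0,-1.73,-4.46,0,0,0,-0.2],[0,0,0,7,0,0,-0.2],[0,0,0,7,0,0,-0.2],[0,0,0,7,0,0,-0.2],[0,0,0,7,0,0,-0.2],[0,0,0,0,0,0,-0.2]]]'
python3 - <<'E'
from mv import *
from look import snap
snap("b")
a=np.radians(-8.7);y=np.array([np.sin(a),-np.cos(a),0])
delta([.578,-.303,.15],goal([0,0,-1],y))
import cv2
i=cv2.imread("pics/b_top.png")[195:325,320:430];cv2.imwrite("pics/b1.png",cv2.resize(i,None,fx=4.5,fy=4.5,interpolation=cv2.INTER_CUBIC))
E
```

```text
time_s: 0.9
tool_pos: [0.5064, -0.3639, 0.2187]
ee_rot: [-0.571, 1.57, 2.906]
force: [1.6, 0.5, 0.7]
finger_gap: 0.0589
time_s: 1.6
tool_pos: [0.578, -0.3031, 0.2184]
ee_rot: [0.043, 1.57, 3.033]
force: [-0.1, 0.0, 0.4]
finger_gap: 0.0509
t 1.7 tcp [ 0.5781 -0.3032  0.2186] gap 0.051260753556627105 F [ 0.8974  0.2053 -0.1165]
shift cm [ 6.8631 -0.0146  0.0109]
rotvec deg [0.0976 0.0384 0.0047]
```

View pics/b1.png

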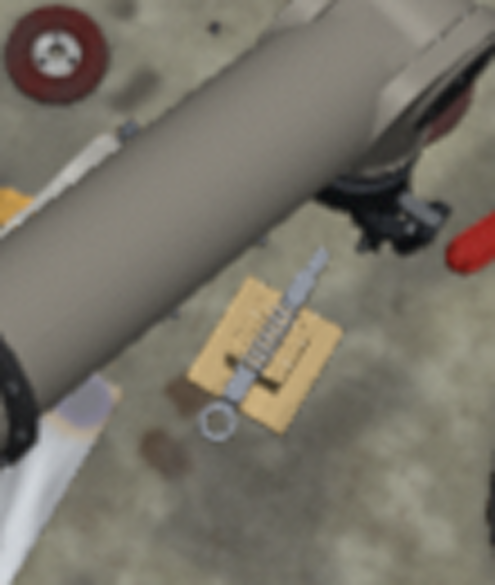

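View pics/b_scene.png

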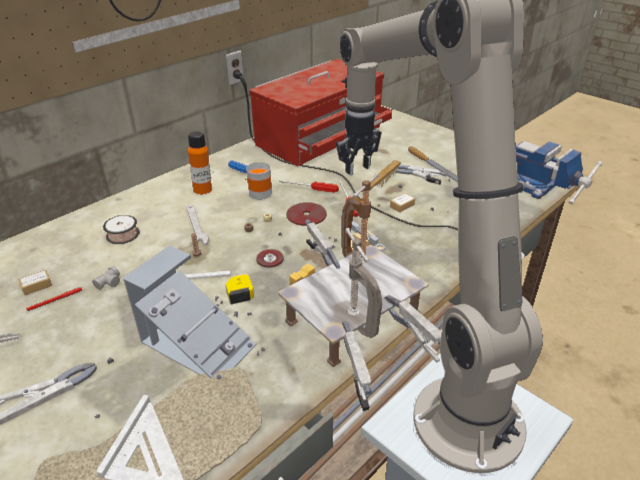

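```bash
python3 -m crank '[[[4,0,0,0,0,0,-0.3],[4,0,0,0,0,0,-0.3],[4,0,0,0,0,0,-0.3],[2.8,0,0,0,0,0,-0.3],[1.9,0,0,0,0,0,-0.3],[0,0,0,0,0,0,-0.3]]]'
python3 - <<'E'
from mv import *
from look import snap
snap("c")
delta([.578,-.303,.05])
import cv2
i=cv2.imread("pics/c_top.png")[225:325,340:430];j=cv2.imread("pics/c_scene.png")[170:270,320:420]
cv2.imwrite("pics/c1.png",np.hstack([cv2.resize(q,None,fx=4.2,fy=4.2,interpolation=cv2.INTER_CUBIC) for q in(i,j)]))
E
```

```text
time_s: 2.3
tool_pos: [0.5757, -0.3022, 0.0485]
ee_rot: [-0.309, 1.564, 2.682]
force: [0.6, 0.5, 0.0]
finger_gap: 0.0556
t 2.4 tcp [ 0.5785 -0.3035  0.0523] gap 0.055805449893499816 F [-0.4933  1.142   1.2997]
shift cm [ 0.2278 -0.0439  0.0573]
```

View pics/c1.png

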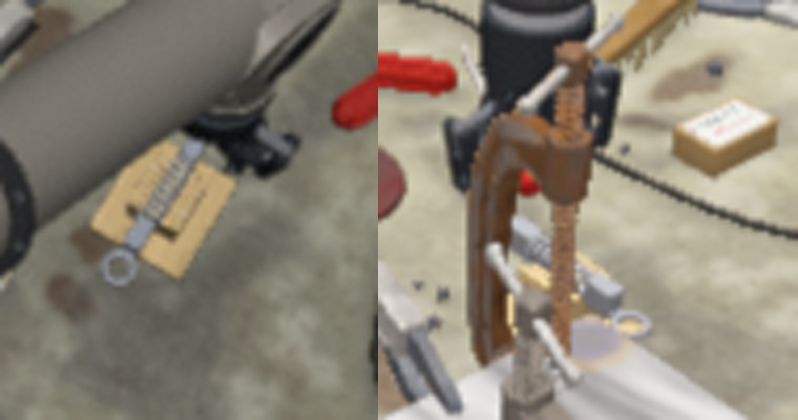

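```bash
python3 - <<'E'
from mv import *; from geo import *
S=load("c","scene");T=load("c","top")
s,p,R=pose();M=R.as_matrix();print(p,s["ee_rot"])
for n,q in (("tip+",p+M[:,0]*.012+M[:,1]*.028),("tip-",p+M[:,0]*.012-M[:,1]*.028),("tcp",p)): print(n,proj(S,q),proj(T,q))
print("blk",proj(S,[.578,-.303,.061]),proj(T,[.578,-.303,.061]))
import cv2
j=cv2.imread("pics/c_scene.png")[150:270,310:420]
cv2.imwrite("pics/c2.png",cv2.resize(j,None,fx=5,fy=5,interpolation=cv2.INTER_CUBIC))
E
```

```text
[ 0.5785 -0.3035  0.0523] [-2.8832  1.5706  0.1066]
tip+ [362.6093 225.0986] [393.6214 264.5702]
tip- [347.7487 231.8421] [378.5177 255.5035]
tcp [355.3753 225.0607] [386.4297 259.0143]
blk [355.4827 222.7264] [386.4951 258.3462]
```

View pics/c2.png

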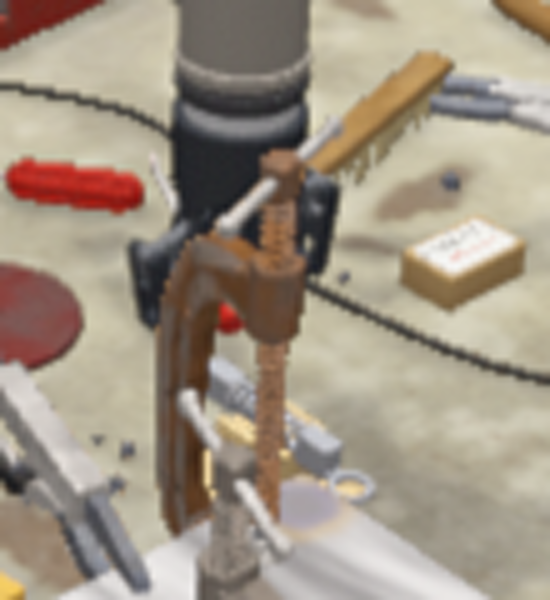

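```bash
python3 -m crank '[[[0.2,0,0,0,0,0,0.3],[0,0,0,0,0,0,0.9],[0,0,0,0,0,0,1],[0,0,0,0,0,0,1],[0,0,0,0,0,0,1],[0,0,0,0,0,0,1],[0,0,0,0,0,0,1]]]' 60
```

```text
time_s: 3.1
tool_pos: [0.5783, -0.3034, 0.0501]
ee_rot: [2.274, 1.571, -1.02]
force: [-0.4, -0.5, 0.5]
finger_gap: -0.0004
```

The gap reads 0, so the jaws closed on nothing. I'll look before moving.

```bash
python3 - <<'E'
from mv import *
from look import snap
snap("d")
print(arm.state())
import cv2
i=cv2.imread("pics/d_top.png")[235:315,340:420];j=cv2.imread("pics/d_scene.png")[180:260,320:400]
cv2.imwrite("pics/d1.png",np.hstack([cv2.resize(q,None,fx=5,fy=5,interpolation=cv2.INTER_CUBIC) for q in(i,j)]))
E
```

```text
{'time_s': 3.2, 'joint_pos': array([ 0.457 ,  0.5637, -0.0541,  1.6814,  0.0371,  0.8975, -1.3355]), 'qd': array([-0.0005,  0.0011,  0.0011,  0.0002,  0.0007, -0.0006,  0.0003]), 'tau': array([  0.0001, -51.9103,   0.4392, -21.2871,   0.0097,   0.0011,
         0.0001]), 'tool_pos': array([ 0.5782, -0.3034,  0.05  ]), 'ee_rot': array([ 0.6207,  1.5707, -2.6736]), 'force': array([ 0.5159, -0.17  , -0.4687]), 'ft_torque': array([ 0.0195,  0.0107, -0.0137]), 'finger_gap': 3.354978685936499e-05}
```

View pics/d1.png

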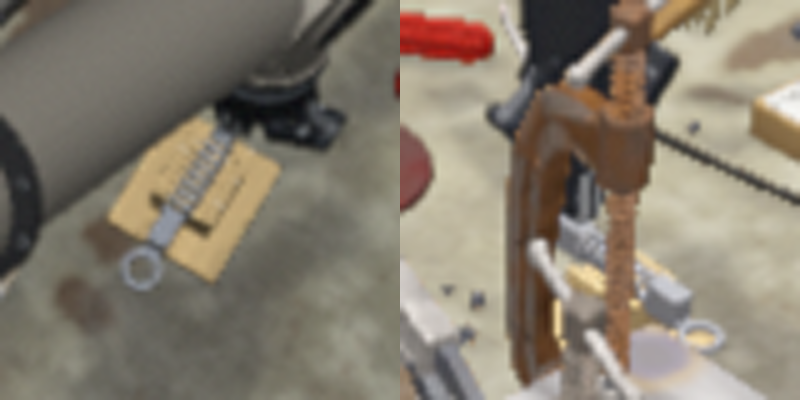

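View pics/d_scene.png

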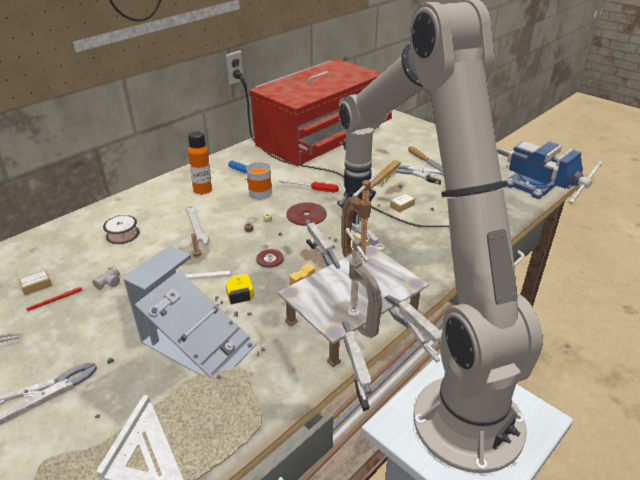

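```bash
python3 - <<'E'
from mv import *; from geo import *
import cv2
S=load("d","scene");T=load("d","top")
def z(im,x0,y0,w,h,s): 
    o=cv2.resize(im[y0:y0+h,x0:x0+w],None,fx=s,fy=s,interpolation=cv2.INTER_CUBIC)
    for i in range(0,w,5): cv2.putText(o,str(x0+i),(i*s,8),0,.3,(0,0,255),1)
    for i in range(0,h,5): cv2.putText(o,str(y0+i),(0,int((i+.5)*s)),0,.3,(0,0,255),1)
    return o
cv2.imwrite("pics/d2.png",np.hstack([z(cv2.imread(f"pics/{t}_scene.png"),342,205,42,48,9) for t in "ad"]))
cv2.imwrite("pics/d3.png",np.hstack([z(cv2.imread(f"pics/{t}_top.png"),362,240,42,55,9) for t in "ad"]))
s,p,R=pose();M=R.as_matrix();print(M)
a=np.radians(-8.7);ux=np.array([np.cos(a),np.sin(a),0]);uy=np.array([-np.sin(a),np.cos(a),0]);c=np.array([.578,-.303,.05])
for i in(-1,1):
  for j in(-1,1):
    q=c+ux*.013*i+uy*.007*j+[0,0,.011];print(i,j,proj(S,q),proj(T,q))
E
```

```text
[[-0.0001 -0.1522 -0.9884]
 [-0.0001 -0.9884  0.1522]
 [-1.      0.0001  0.0001]]
-1 -1 [360.2548 223.9436] [386.3097 262.8451]
-1 1 [356.5032 225.6369] [382.4912 260.55  ]
1 -1 [354.4772 219.8589] [390.49   256.1474]
1 1 [350.7412 221.5171] [386.6797 253.8678]
```

View pics/d2.png

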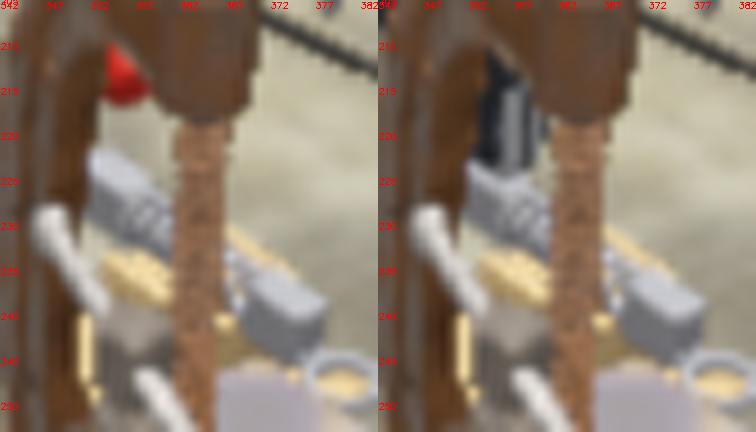

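View pics/d3.png

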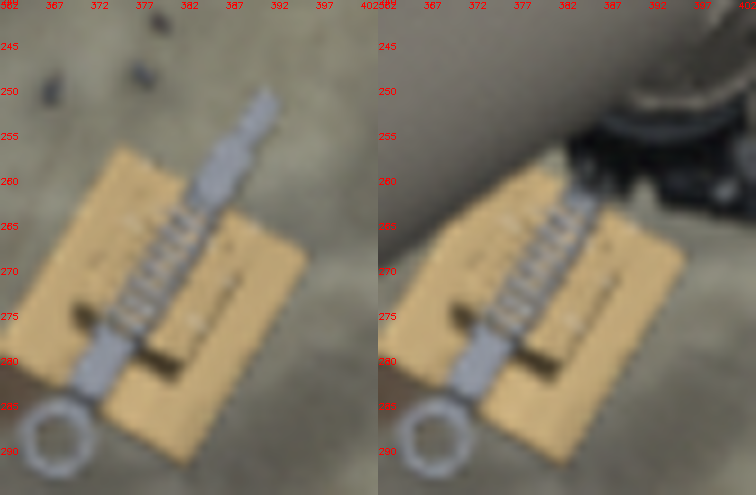

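```bash
python3 - <<'E'
from geo import *
import cv2
S=load("b","scene")
j=cv2.imread("pics/b_scene.png")[100:190,320:400].copy()
o=cv2.resize(j,None,fx=6.5,fy=6.5,interpolation=cv2.INTER_CUBIC)
p=np.array([.5781,-.3032,.2186]);y=np.array([-.1522,-.9884,0]);
for dz,col in ((0,(0,0,255)),(-.019,(0,255,0)),(.02,(255,0,0))):
  for sg in(-1,0,1):
    u=proj(S,p+[0,0,dz]+y*.0256*sg);cv2.circle(o,(int((u[0]-320+.5)*6.5),int((u[1]-100+.5)*6.5)),4,col,-1)
cv2.imwrite("pics/b2.png",o)
E
```

```text
(no output)
```

View pics/b2.png

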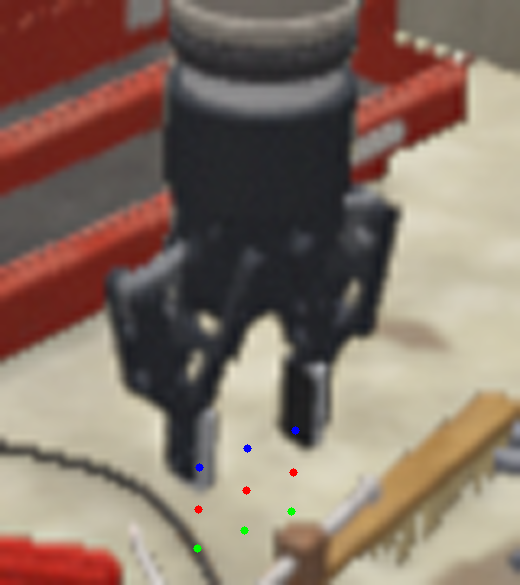

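The scene view at (343–368,165–175) shows the fingertips about 27 mm higher than the reported TCP implies. They closed just above the block. I'll raise the arm and measure this offset with the jaws shut.

```bash
python3 -m crank '[[[-4,0,0,0,0,0,1],[-4,0,0,0,0,0,1],[-4,0,0,0,0,0,1],[-2,0,0,0,0,0,1],[0,0,0,0,0,0,1],[0,0,0,0,0,0,1]]]'
python3 - <<'E'
from mv import *
from geo import *
from look import snap
snap("e")
import cv2
S=load("e","scene");T=load("e","top")
s,p,R=pose();M=R.as_matrix();print(p)
def pic(cam,n,x0,y0,w,h,f):
    o=cv2.resize(cv2.imread(f"pics/e_{n}.png")[y0:y0+h,x0:x0+w],None,fx=f,fy=f,interpolation=cv2.INTER_CUBIC)
    for k,col in ((.019,(0,255,0)),(0,(0,0,255)),(-.01,(255,0,0)),(-.02,(255,255,0))):
        u=proj(cam,p+M[:,0]*k);cv2.circle(o,(int((u[0]-x0+.5)*f),int((u[1]-y0+.5)*f)),3,col,-1)
    return o
cv2.imwrite("pics/e1.png",np.hstack([pic(S,"scene",320,120,70,100,5.5),pic(T,"top",360,220,70,100,5.5)]))
E
```

```text
time_s: 3.8
tool_pos: [0.5781, -0.3033, 0.1898]
ee_rot: [0.589, 1.571, -2.705]
force: [-0.3, 0.5, 0.4]
finger_gap: 0.0002
[ 0.5772 -0.3029  0.1881]
```

View pics/e1.png

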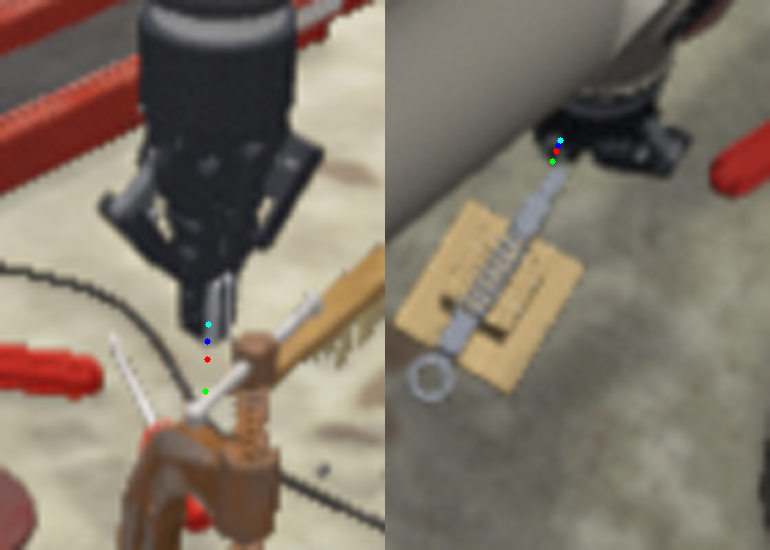

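```bash
python3 - <<'E'
import cv2,numpy as np
b=cv2.imread("pics/e_top.png")[232:262,380:425];b=np.clip(b.astype(float)*2.2,0,255).astype("uint8")
a=cv2.imread("pics/e_scene.png")[160:190,345:375];a=np.clip(a.astype(float)*2,0,255).astype("uint8")
cv2.imwrite("pics/e2.png",np.hstack([cv2.resize(b,None,fx=10,fy=10,interpolation=cv2.INTER_CUBIC),cv2.resize(a,None,fx=10,fy=10,interpolation=cv2.INTER_CUBIC)]))
E
```

```text
(no output)
```

View pics/e2.png

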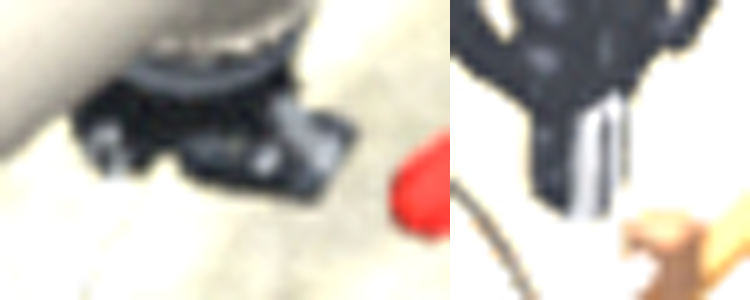

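```bash
python3 - <<'E'
from geo import *
np.set_printoptions(precision=4,suppress=True)
S=load("e","scene");T=load("e","top")
for t in ((390.5,248.5),(391,247),(393,247),(396,247.5)): print(tri(S,(358,180.7),T,t))
p=np.array([.5778,-.3032,.19])
for dx in (0,.03): print(proj(S,p+[dx,0,-.019]),proj(T,p+[dx,0,-.019]))
E
```

```text
(array([ 0.5709, -0.3028,  0.2025]), np.float64(0.006272440883828665))
(array([ 0.5741, -0.3035,  0.2018]), np.float64(0.002062098066007137))
(array([ 0.578 , -0.3087,  0.1978]), np.float64(0.0027458429920168234))
(array([ 0.5833, -0.3167,  0.1918]), np.float64(0.0052470308631935485))
[356.877  190.0404] [390.2271 248.4896]
[348.8247 186.1393] [393.9283 239.7323]
```

The triangulated tip is near (0.575,-0.304,0.200), so the horizontal position agrees but the tips stand about 28 mm above where the state implies. I'll go down that much deeper in stages while watching the force.

```bash
python3 -m crank '[[[3.5,0,0,0,0,0,-0.3],[3.5,0,0,0,0,0,-0.3],[3.5,0,0,0,0,0,-0.3],[3,0,0,0,0,0,-0.3],[1,0,0,0,0,0,-0.3],[0.6,0,0,0,0,0,-0.3],[0,0,0,0,0,0,-0.3]]]'
python3 - <<'E'
from mv import *
from look import snap
snap("f",("scene",))
print(arm.state()["tool_pos"],arm.state()["force"],arm.state()["finger_gap"])
import cv2
j=cv2.imread("pics/f_scene.png")[170:260,320:400]
cv2.imwrite("pics/f1.png",cv2.resize(j,None,fx=6.5,fy=6.5,interpolation=cv2.INTER_CUBIC))
E
```

```text
time_s: 4.6
tool_pos: [0.5783, -0.3034, 0.0388]
ee_rot: [-0.15, 1.57, 2.838]
force: [-1.1, -0.8, -1.3]
finger_gap: 0.0557
[ 0.5789 -0.3038  0.0398] [ 0.9332 -0.4759 -0.0997] 0.055634372304814564
```

View pics/f1.png

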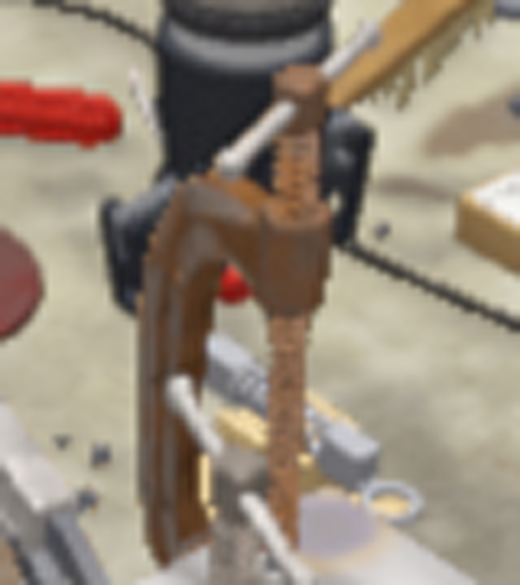

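```bash
python3 -m crank '[[[0.6,0,0,0,0,0,-0.3],[0.6,0,0,0,0,0,-0.3],[0.4,0,0,0,0,0,-0.3],[0,0,0,0,0,0,-0.3]]]'
python3 -m crank '[[[0,0,0,0,0,0,0.3],[0,0,0,0,0,0,0.8],[0,0,0,0,0,0,1],[0,0,0,0,0,0,1],[0,0,0,0,0,0,1],[0,0,0,0,0,0,1]]]' 60
python3 - <<'E'
from mv import *
from look import snap
snap("g",("scene",))
print(arm.state()["tool_pos"],arm.state()["force"],arm.state()["finger_gap"])
import cv2
j=cv2.imread("pics/g_scene.png")[170:260,320:400]
cv2.imwrite("pics/g1.png",cv2.resize(j,None,fx=6.5,fy=6.5,interpolation=cv2.INTER_CUBIC))
E
```

```text
time_s: 5.05
tool_pos: [0.5778, -0.3031, 0.0224]
ee_rot: [-0.222, 1.57, 2.767]
force: [-0.3, -0.2, -0.3]
finger_gap: 0.0559
time_s: 5.65
tool_pos: [0.5786, -0.3034, 0.0234]
ee_rot: [2.956, 1.57, -0.339]
force: [-0.4, -0.2, 3.2]
finger_gap: 0.0132
[ 0.5786 -0.3034  0.0234] [ 0.6171 -0.1745  2.6256] 0.012736996905584632
```

View pics/g1.png

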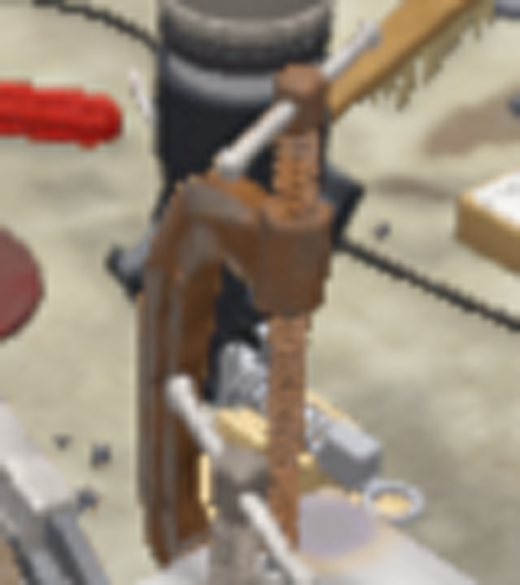

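Gripped, with the gap at 13 mm on the 14 mm block. Now I'll lift.

```bash
python3 -m crank '[[[-1,0,0,0,0,0,1],[-2,0,0,0,0,0,1],[-3,0,0,0,0,0,1],[-4,0,0,0,0,0,1],[-4,0,0,0,0,0,1],[-4,0,0,0,0,0,1],[-3,0,0,0,0,0,1],[-2,0,0,0,0,0,1]]]'
python3 - <<'E'
from mv import *
from look import snap
snap("h")
print(arm.state()["tool_pos"],arm.state()["force"],arm.state()["finger_gap"])
import cv2
i=cv2.imread("pics/h_top.png")[220:310,340:440];j=cv2.imread("pics/h_scene.png")[90:220,310:410]
cv2.imwrite("pics/h1.png",np.hstack([cv2.resize(i,(450,405),interpolation=cv2.INTER_CUBIC),cv2.resize(j,(312,405),interpolation=cv2.INTER_CUBIC)]))
E
```

```text
time_s: 6.5
tool_pos: [0.5788, -0.3039, 0.2564]
ee_rot: [2.776, 1.567, -0.518]
force: [0.6, -0.8, -2.7]
finger_gap: 0.0129
[ 0.5799 -0.3044  0.257 ] [ 0.894 -0.352 -2.368] 0.012708369303262515
```

View pics/h1.png

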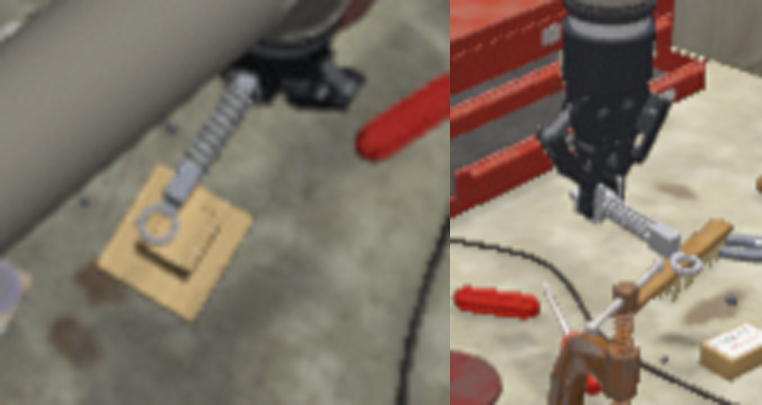

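```bash
python3 - <<'E'
from geo import *
np.set_printoptions(precision=4,suppress=True)
S=load("h","scene");T=load("h","top")
e,g=tri(S,(310+(687-450)/3.12-.5,90+264/3.115-.5),T,(374.6,269.5));print(e,g)
p=np.array([.5799,-.3044,.257]);a=np.radians(-8.7)
print(np.hypot(*(e-p)[:2]),(e-p)[2],np.degrees(np.arctan2(*(p-e)[1::-1])))
E
```

```text
[ 0.4717 -0.2872  0.2697] 5.210986414543456e-06
0.10957827740316857 0.01273357849821305 -9.020572824771431
```

```bash
cat >> mv.py <<'E'
yaw=np.radians(12.7)
bx=np.array([np.cos(yaw),np.sin(yaw),0]);by=np.array([-np.sin(yaw),np.cos(yaw),0]);bz=np.array([0,0,1.])
u=.8660254*bx+.5*bz;n=-.5*bx+.8660254*bz
H=np.array([.6233,.272,.131]);Rg=goal(-n,-by)
OFF=.0266
def tcp_for_pin(pin): return pin-.030*u+.011*n-OFF*n   # tool-frame offset hypothesis
E
python3 - <<'E'
from mv import *
g=tcp_for_pin(H+.22*n);print(g,tcp_for_pin(H+.04*n));delta(g,Rg)
s,p,R=pose();print("z after lift first:",.43, R.inv().apply(g-[p[0],p[1],.43])*100)
E
```

```text
[0.4983 0.2438 0.293 ] [0.5861 0.2636 0.1371]
t 6.6 tcp [ 0.5799 -0.3044  0.257 ] gap 0.012708369303262515 F [ 0.894 -0.352 -2.368]
shift cm [ -3.8334 -52.9246  16.3975]
rotvec deg [-20.917   29.2859  -5.8152]
z after lift first: 0.43 [ 13.4669 -52.9639  16.5146]
```

```bash
python3 -m crank '[[[-4,0,0,0,0,0,1],[-5,0,0,0,0,0,1],[-5,0,0,0,0,0,1],[-3.3,0,0,0,0,0,1],[0,-2,0.3,0,0,0,1],[0,-4,0.6,0,0,0,1],[0,-4.5,0.8,0,0,0,1],[0,-4.5,1.2,0,0,0,1]]]'
python3 -m crank '[[[0,-4.5,1.5,0,0,0,1],[0,-4.5,1.6,0,0,0,1],[0,-4.5,1.6,0,0,0,1],[0,-4.5,1.6,0,0,0,1],[0,-4.5,1.6,0,0,0,1],[0,-4.5,1.6,0,0,0,1],[0,-4.5,1.6,0,0,0,1],[0,-4,1.4,0,0,0,1]]]'
python3 -m crank '[[[0,-2,1,0,0,0,1],[0,0,0,-5,0,0,1],[0,0,0,-5,0,0,1],[0,0,0,-5,0,0,1],[0,0,0,-5,0,0,1],[0,0,0,0,0,0,1]]]'
python3 - <<'E'
from mv import *
delta(tcp_for_pin(H+.22*n),Rg)
E
```

```text
time_s: 7.4
tool_pos: [0.572, -0.1493, 0.4235]
ee_rot: [-0.076, 1.567, 2.912]
force: [1.3, 0.5, -0.7]
finger_gap: 0.0127
time_s: 8.2
tool_pos: [0.5015, 0.2213, 0.4242]
ee_rot: [0.545, 1.568, -2.749]
force: [0.7, 0.5, -1.6]
finger_gap: 0.0128
time_s: 8.8
tool_pos: [0.4958, 0.24, 0.4241]
ee_rot: [0.32, 1.568, -2.626]
force: [-0.4, -0.2, -0.6]
finger_gap: 0.013
t 8.8 tcp [0.4958 0.24   0.4241] gap 0.012958771702361429 F [-0.4024 -0.2218 -0.608 ]
shift cm [13.1056 -0.338  -0.3589]
rotvec deg [-1.4226 30.1698 -0.4381]
```

```bash
python3 -m crank '[[[0,0,0,-1.4,0,0,1],[1,0,0,0,7.5,0,1],[2,0,0,0,7.5,0,1],[2,0,0,0,7.5,0,1],[2,0,0,0,7.5,0,1],[0,0,0,0,0,0,1],[0,0,0,0,0,0,1]]]'
python3 - <<'E'
from mv import *
from look import snap
delta(tcp_for_pin(H+.22*n),Rg)
snap("i")
import cv2
i=cv2.imread("pics/i_top.png")[130:260,150:310];j=cv2.imread("pics/i_scene.png")[150:350,110:310]
cv2.imwrite("pics/i1.png",np.hstack([cv2.resize(i,(480,390),interpolation=cv2.INTER_CUBIC),cv2.resize(j,(390,390),interpolation=cv2.INTER_CUBIC)])[:, :800])
E
```

```text
time_s: 9.5
tool_pos: [0.5111, 0.2436, 0.3587]
ee_rot: [3.141, 1.049, 0.219]
force: [1.1, 0.9, -0.1]
finger_gap: 0.013
t 9.5 tcp [0.5111 0.2436 0.3587] gap 0.013041585212024268 F [ 1.0895  0.9028 -0.0865]
shift cm [ 5.0746 -0.3091  4.3568]
rotvec deg [-0.0582  0.1026 -0.0644]
```

View pics/i1.png

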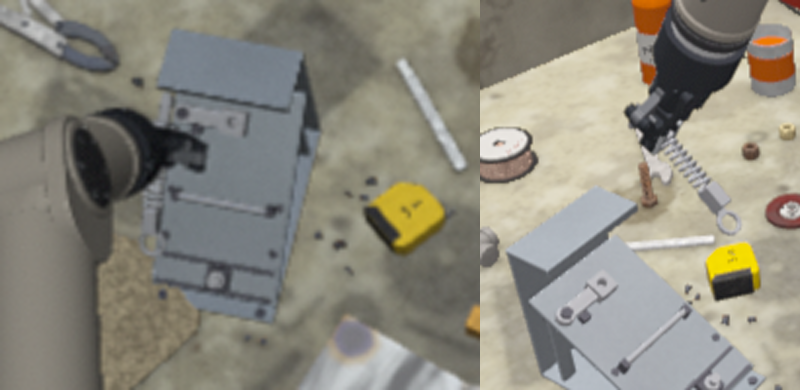

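```bash
python3 -m crank '[[[5,0,1.5,0,0,0,1],[4,-0.3,1.5,0,0,0,1],[4,0,1.4,0,0,0,1],[4,0,0,0,0,0,1],[3.5,0,0,0,0,0,1],[0,0,0,0,0,0,1],[0,0,0,0,0,0,1]]]'
python3 - <<'E'
from mv import *
from look import snap
delta(tcp_for_pin(H+.05*n),Rg)
snap("j")
import cv2
i=cv2.imread("pics/j_top.png")[130:250,180:280];j=cv2.imread("pics/j_scene.png")[220:370,120:270]
cv2.imwrite("pics/j1.png",np.hstack([cv2.resize(i,(375,450),interpolation=cv2.INTER_CUBIC),cv2.resize(j,(450,450),interpolation=cv2.INTER_CUBIC)])[:, :800])
E
```

```text
time_s: 10.3
tool_pos: [0.5756, 0.2621, 0.1626]
ee_rot: [-3.138, 1.045, 0.222]
force: [0.1, 1.0, -0.4]
finger_gap: 0.0131
t 10.3 tcp [0.5756 0.2621 0.1626] gap 0.013068534604470576 F [ 0.0864  1.0121 -0.4008]
shift cm [1.7308 0.0865 0.3707]
rotvec deg [-0.1709 -0.109   0.0238]
```

View pics/j1.png

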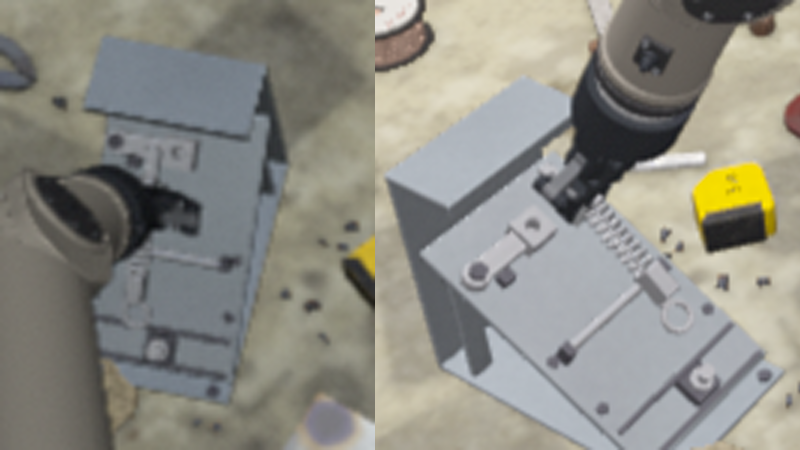

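```bash
cat > mark.py <<'E'
import cv2
from geo import *
def mark(tag,n,x0,y0,w,h,f,pts,out,gain=1.0):
    im=cv2.imread(f"pics/{tag}_{n}.png")[y0:y0+h,x0:x0+w].astype(float)*gain
    o=cv2.resize(np.clip(im,0,255).astype("uint8"),None,fx=f,fy=f,interpolation=cv2.INTER_CUBIC)
    cam=load(tag,n);cols=[(0,0,255),(0,255,0),(255,0,0),(0,255,255),(255,0,255),(255,255,0)]
    for i,p in enumerate(pts):
        u=proj(cam,p);cv2.circle(o,(int((u[0]-x0+.5)*f),int((u[1]-y0+.5)*f)),3,cols[i%6],-1)
    for i in range(0,w,10): cv2.putText(o,str(x0+i),(int(i*f),8),0,.3,(0,0,255),1)
    for i in range(0,h,10): cv2.putText(o,str(y0+i),(0,int((i+.5)*f)),0,.3,(0,0,255),1)
    if out: cv2.imwrite("pics/"+out,o)
    return o
E
python3 - <<'E'
from mv import *
from mark import *
s,p,R=pose()
bt=p+.0266*n; bw=p+.0266*bz
eye=lambda b:b-.028*u-.082*u-.0085*n
pts=[bt+.030*u,bt+.030*u-.024*n,eye(bt),bw+.030*u,eye(bw),H]
a=mark("j","scene",155,250,90,85,8,pts,"j2.png",1.2)
b=mark("j","top",200,150,60,75,8,pts,"j3.png",1.4)
E
```

```text
(no output)
```

View pics/j2.png

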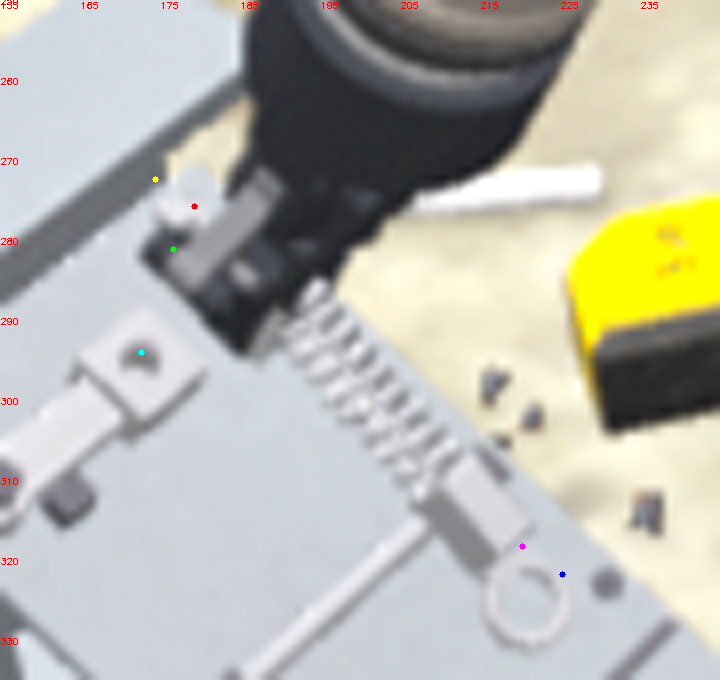

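View pics/j3.png

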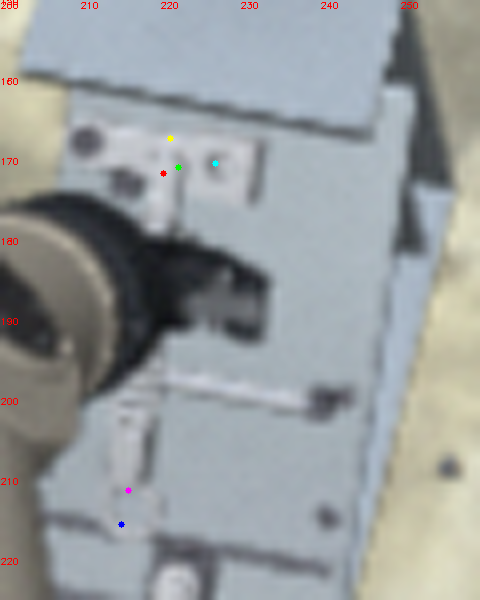

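```bash
python3 - <<'E'
from mark import *
a=mark("j","scene",165,262,26,26,15,[],None,1.0);b=mark("j","top",208,162,26,26,15,[],None,1.5)
cv2.imwrite("pics/j4.png",np.hstack([a,b]))
a=mark("j","scene",205,300,26,34,15,[],None,1.0);b=mark("j","top",205,190,26,34,15,[],None,1.5)
cv2.imwrite("pics/j5.png",np.hstack([a,b]))
E
```

```text
(no output)
```

View pics/j4.png

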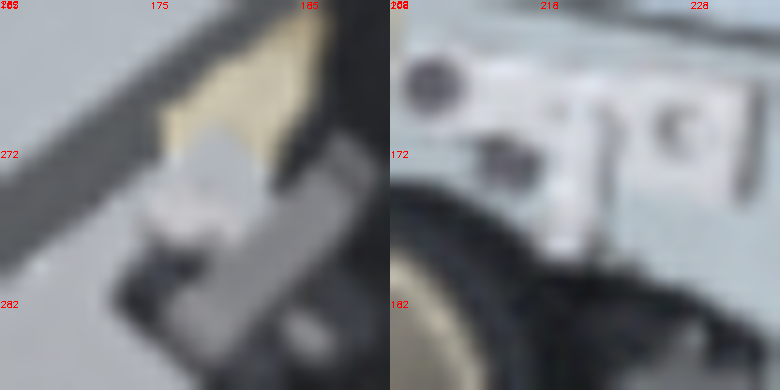

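View pics/j5.png

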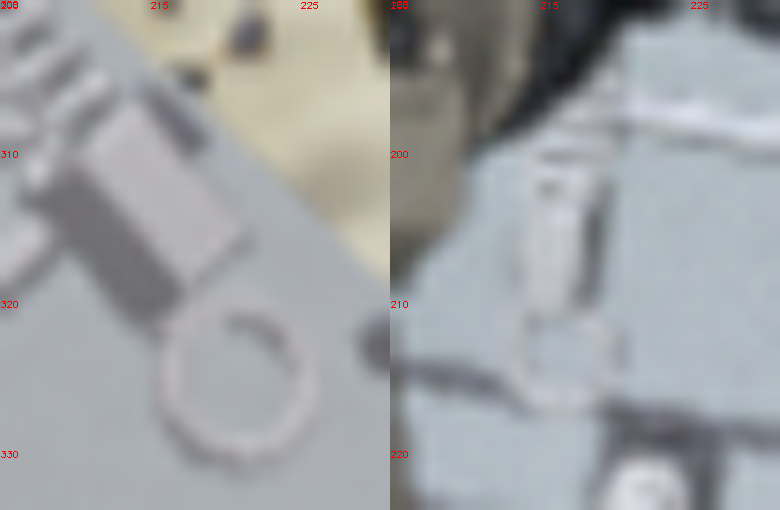

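```bash
python3 - <<'E'
from mv import *
from geo import *
S=load("j","scene");T=load("j","top")
s,p,R=pose();print("tcp",p)
for k,a,b in (("eye",(220.4,324.8),(215.8,213.5)),("eblk",(215.2,312.4),(215.5,205.7)),("nose",(176.4,272),(220,168.2))):
    q,g=tri(S,a,T,b);d=q-p;print(k,q,g,"rel tcp u,by,n:",d@u,d@by,d@n)
d=H-p;print("H rel",d@u,d@by,d@n)
E
```

```text
tcp [0.575  0.2623 0.1642]
eye [0.4839 0.244  0.1098] 0.0018173635334286188 rel tcp u,by,n: -0.10765451482043062 0.0021134433474600247 -0.0006818197480349548
eblk [0.4972 0.2458 0.14  ] 0.002003263262514146 rel tcp u,by,n: -0.08095844961192526 0.000973696162346023 0.01884414903121862
nose [0.5936 0.2665 0.2089] 0.0014175158966963095 rel tcp u,by,n: 0.038890593956458 3.338113552355846e-05 0.02919016034022397
H rel 0.026039725642170684 -0.0011737621145324333 -0.05336230558461281
```

The eye (220,325 scene / 216,213 top) and the nose end (176,272 / 220,168) triangulate well. The pin sits about 6 mm up-slope of the hole axis. I'll shift it and come closer.

```bash
python3 -m crank '[[[1.5,0.15,0.6,0,0,0,1],[1,0,0,0,0,0,1],[0.5,0,0,0,0,0,1],[0,0,0,0,0,0,1]]]'
python3 - <<'E'
from mv import *
from look import snap
from mark import *
snap("k")
s,p,R=pose();d=H-p;print(p,s["force"],"H rel",d@u,d@by,d@n, np.degrees((R.inv()*Rg).as_rotvec()))
a=mark("k","scene",155,268,40,40,9.7,[],None,1.0);b=mark("k","top",205,155,40,40,9.7,[],None,1.4)
cv2.imwrite("pics/k1.png",np.hstack([a,b]))
E
```

```text
time_s: 10.8
tool_pos: [0.5836, 0.2619, 0.1336]
ee_rot: [-3.141, 1.045, 0.221]
force: [0.2, -0.2, -1.2]
finger_gap: 0.0129
[0.5834 0.262  0.1336] [ 0.17   -0.1678 -1.2971] H rel 0.034341085953293264 0.0009911317537776789 -0.022826384665698994 [-0.0528 -0.1354 -0.0048]
```

View pics/k1.png

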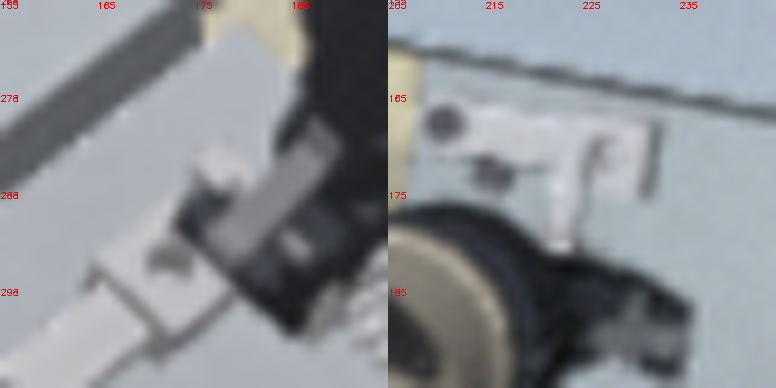

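```bash
python3 - <<'E'
from mv import *
from mark import *
s,p,R=pose()
N=p+.0389*u+.0292*n
E=p-.1077*u+.0021*by-.0007*n
pts=[N,N-.0066*u,N-.0066*u+.004*by,N-.0066*u-.004*by,H]
a=mark("k","scene",163,276,26,26,15,pts,None,1.0);b=mark("k","top",212,160,26,26,15,pts,None,1.4)
cv2.imwrite("pics/k2.png",np.hstack([a,b]))
a=mark("k","scene",210,310,26,34,15,[E],None,1.0);b=mark("k","top",205,195,26,34,15,[E],None,1.5)
cv2.imwrite("pics/k3.png",np.hstack([a,b]))
E
```

```text
(no output)
```

View pics/k2.png

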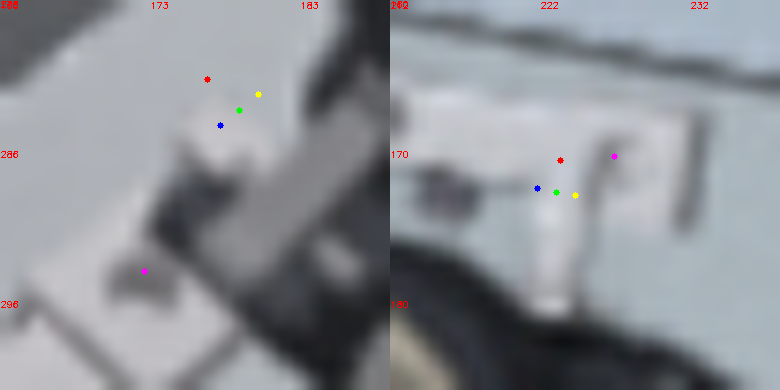

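View pics/k3.png

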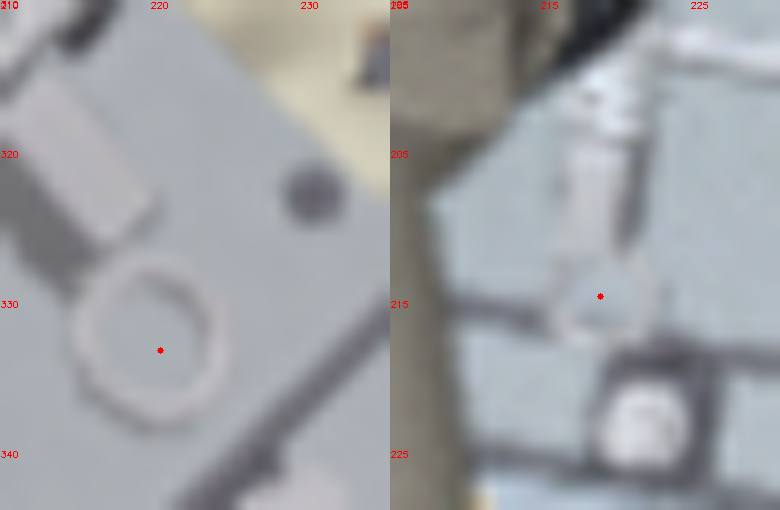

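```bash
python3 -m crank '[[[0,0,0,0,0,0,1],[0,0,0,0,0,0,1],[0,0,0,0,0,0,1]]]'
python3 - <<'E'
from mv import *
from look import snap
from mark import *
s,p,R=pose();print(p)
snap("l")
s,p,R=pose();d=H-p;print(p,s["force"],"H rel",d@u,d@by,d@n)
a=mark("l","scene",163,276,26,34,15,[],None,1.0);b=mark("l","top",212,160,26,34,15,[],None,1.4)
cv2.imwrite("pics/l2.png",np.hstack([a,b]))
E
```

```text
time_s: 11.2
tool_pos: [0.5829, 0.2615, 0.1324]
ee_rot: [3.142, 1.047, 0.221]
force: [0.1, -0.3, -1.7]
finger_gap: 0.0127
[0.5829 0.2615 0.1324]
[0.5828 0.2614 0.1321] [ 0.421   0.0407 -1.4207] H rel 0.035713559262843225 0.0014118239295658824 -0.02188332205550844
```

View pics/l2.png

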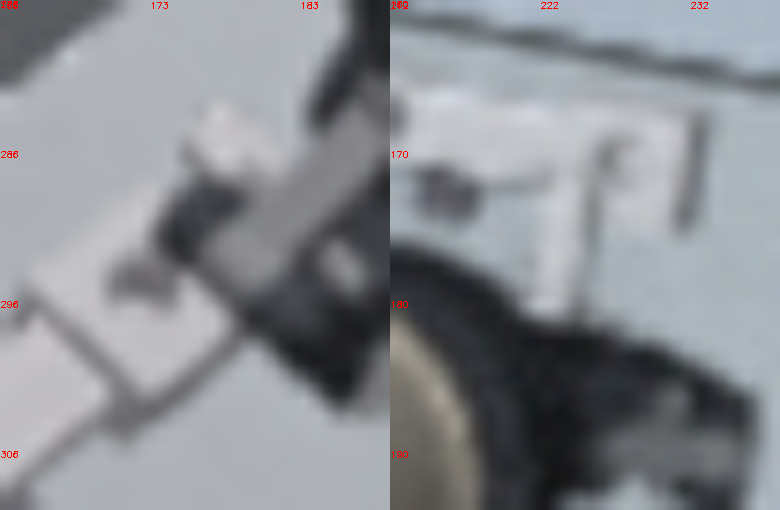

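```bash
python3 - <<'E'
from mv import *
from geo import *
S=load("l","scene");T=load("l","top")
p=np.array([.5829,.2615,.1323])
for t in ((223.6,168.8),(223.6,168.0),(223.6,169.6)):
    q,g=tri(S,(175.9,283.6),T,t);d=q-p;e=q-H;print(q,g,"rel tcp",d@u,d@by,d@n,"rel H",e@u,e@by,e@n)
E
```

```text
[0.6084 0.2677 0.1685] 0.005057771863200771 rel tcp 0.040820454620419167 0.0004558784776856338 0.018258209973197013 rel H 0.0053398916284211825 -0.0009054475778912364 0.040244033353755704
[0.6099 0.2681 0.1684] 0.007435357314414912 rel tcp 0.04209374265417638 0.0004930395044002949 0.01740389046043305 rel H 0.006613179662178403 -0.0008682865511765756 0.03938971384099175
[0.6069 0.2673 0.1686] 0.0026811531045862797 rel tcp 0.03954766381209689 0.0004192896147743921 0.019120448224076204 rel H 0.004067100820098913 -0.0009420364408024784 0.0411062716046349
```

```bash
python3 - <<'E'
from mv import *
from mark import *
s,p,R=pose()
a=mark("l","scene",200,300,30,44,13,[],None,1.2);b=mark("l","top",203,192,30,44,13,[],None,1.6)
cv2.imwrite("pics/l3.png",np.hstack([a,b]))
E
```

```text
(no output)
```

View pics/l3.png

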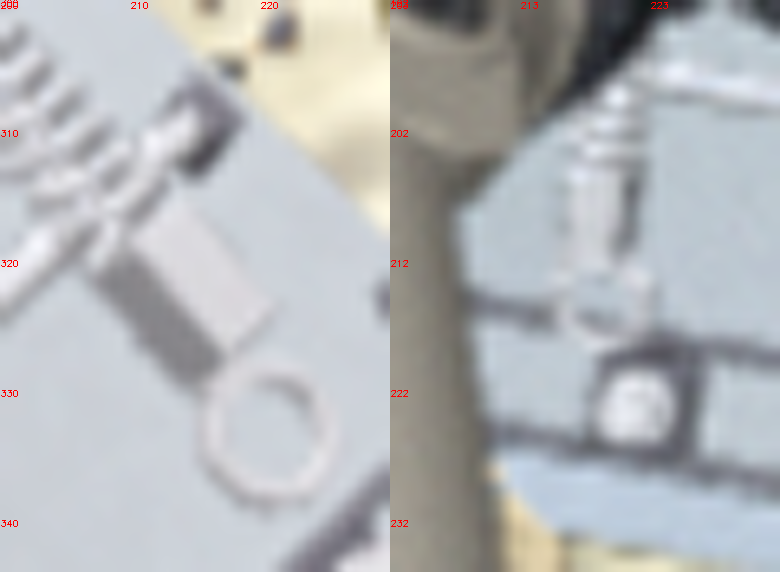

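```bash
python3 - <<'E'
from mv import *
from geo import *
S=load("l","scene");T=load("l","top")
p=np.array([.5829,.2615,.1323])
for a,b in (((220,332.8),(219,214.8)),((215,320.7),(218.3,207.9))):
    q,g=tri(S,a,T,b);d=q-p;e=q-H;print(q,g,"rel tcp",d@u,d@by,d@n,"rel H",e@u,e@by,e@n)
E
```

```text
[0.4926 0.2427 0.0777] 0.0023787336326395133 rel tcp -0.10716828453104572 0.0014673851680055857 -0.001155756401387821 rel H -0.1426488475230437 0.00010605911242871588 0.020830066979170885
[0.5034 0.2448 0.1096] 0.00039898527616644125 rel tcp -0.08173644035805079 0.0011620573567885626 0.020925796049581256 rel H -0.11721700335004877 -0.0001992686987883071 0.04291161943013995
```

```bash
python3 -m crank '[[[0.5,-0.05,-0.25,0,0,0,1],[0.4,0,0,0,0,0,1],[0,0,0,0,0,0,1],[0,0,0,0,0,0,1]]]'
python3 - <<'E'
from mv import *
from look import snap
from mark import *
snap("m")
s,p,R=pose();d=H-p;print(p,s["force"],"H rel",d@u,d@by,d@n,"rot",np.degrees((R.inv()*Rg).as_rotvec()))
a=mark("m","scene",157,276,26,30,15,[],None,1.0);b=mark("m","top",212,160,26,30,15,[],None,1.4)
cv2.imwrite("pics/m2.png",np.hstack([a,b]))
E
```

```text
time_s: 11.7
tool_pos: [0.5891, 0.2633, 0.1249]
ee_rot: [3.141, 1.048, 0.22]
force: [1.1, -0.4, -0.6]
finger_gap: 0.0132
[0.5891 0.2634 0.1253] [ 0.6256 -0.1306 -1.8804] H rel 0.0334024020624702 0.000877567683101502 -0.012675478225957914 rot [-0.0427  0.0133 -0.0319]
```

View pics/m2.png

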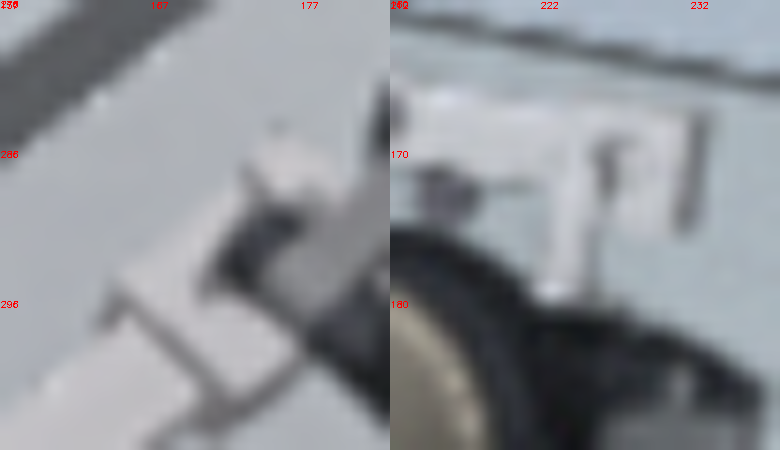

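```bash
python3 - <<'E'
from mv import *
from mark import *
pts=[H,H+.0125*n,H+.026*n+.004*u,H+.031*n+.004*u+.004*by,H+.031*n+.004*u-.004*by]
a=mark("m","scene",157,276,26,30,15,pts,None,1.0);b=mark("m","top",212,160,26,30,15,pts,None,1.4)
cv2.imwrite("pics/m3.png",np.hstack([a,b]))
E
```

```text
(no output)
```

View pics/m3.png

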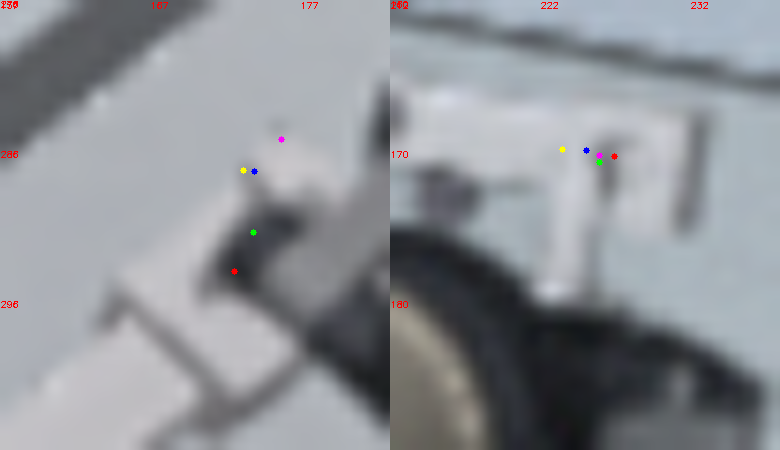

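The nose end lies where it should with the pin on the hole axis: scene (173–176,285–287), top (224–226,169). I'll descend in small steps and watch the force.

```bash
python3 -m crank '[[[0.3,0,0,0,0,0,1],[0.2,0,0,0,0,0,1],[0,0,0,0,0,0,1]]]'; python3 -m crank '[[[0.2,0,0,0,0,0,1],[0.1,0,0,0,0,0,1],[0,0,0,0,0,0,1]]]'
python3 - <<'E'
from mv import *
s,p,R=pose();d=H-p;print("H rel",d@u,d@by,d@n,"F u,y,n",s["force"]@u,s["force"]@by,s["force"]@n)
E
```

```text
time_s: 12.1
tool_pos: [0.5916, 0.2638, 0.1207]
ee_rot: [3.141, 1.048, 0.22]
force: [0.6, -0.2, -1.5]
finger_gap: 0.013
time_s: 12.4
tool_pos: [0.5931, 0.2642, 0.1183]
ee_rot: [3.141, 1.047, 0.22]
force: [-0.3, -0.8, -1.0]
finger_gap: 0.0126
H rel 0.03338791299132382 0.0009548275565731719 -0.004609710375689054 F u,y,n -0.8893758863844121 -0.7592228407310782 -0.5900157267297442
```

```bash
for i in 1 2; do python3 -m crank '[[[0.15,0,0,0,0,0,1],[0.15,0,0,0,0,0,1],[0,0,0,0,0,0,1]]]'; done
python3 - <<'E'
from mv import *
s,p,R=pose();d=H-p;print("H rel",d@u,d@by,d@n,"F u,y,n",s["force"]@u,s["force"]@by,s["force"]@n)
E
```

```text
time_s: 12.7
tool_pos: [0.5945, 0.2645, 0.1157]
ee_rot: [3.141, 1.047, 0.22]
force: [-0.6, 0.6, -1.7]
finger_gap: 0.0131
time_s: 13.0
tool_pos: [0.596, 0.2649, 0.113]
ee_rot: [3.141, 1.048, 0.22]
force: [0.1, -0.5, -2.1]
finger_gap: 0.013
H rel 0.03343313605493108 0.0009555287228476306 0.0014284154915854713 F u,y,n -1.096986945129723 -0.49002713576354645 -1.7871781324986933
```

```bash
python3 - <<'E'
from mv import *
from look import snap
from mark import *
snap("o")
s,p,R=pose()
a=mark("o","scene",150,270,80,75,5,[],None,1.1);b=mark("o","top",205,150,60,75,5,[],None,1.4)
cv2.imwrite("pics/o1.png",np.hstack([a,b]))
pts=[H]
a=mark("o","scene",157,276,26,30,15,pts,None,1.0);b=mark("o","top",212,160,26,30,15,pts,None,1.4)
cv2.imwrite("pics/o2.png",np.hstack([a,b]))
E
```

```text
(no output)
```

View pics/o1.png

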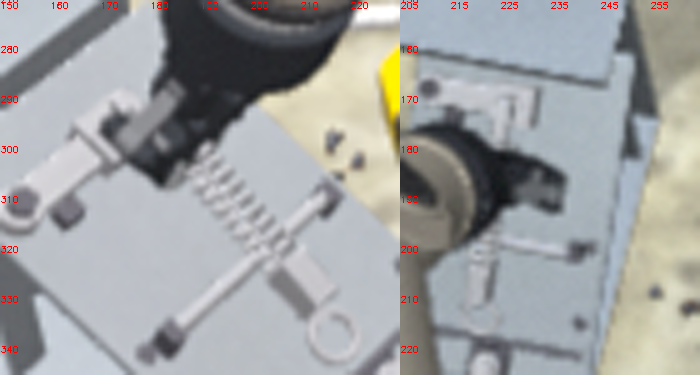

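View pics/o2.png

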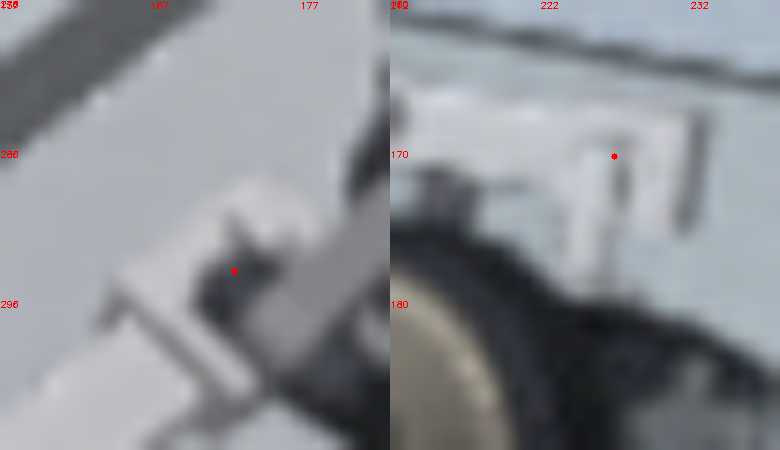

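```bash
python3 - <<'E'
from mv import *
from geo import *
S=load("o","scene");T=load("o","top")
q,g=tri(S,(173.3,288.5),T,(225.3,169.5));e=q-H;print(q,g,"rel H",e@u,e@by,e@n)
E
```

```text
[0.6169 0.2699 0.1491] 0.0003400244288880168 rel H 0.003241504404554848 -0.000618508358340554 0.01906751132791716
```

```bash
python3 -m crank '[[[0.15,0,0,0,0,0,1],[0.1,0,0,0,0,0,1],[0,0,0,0,0,0,1]]]'; python3 -m crank '[[[0.1,0,0,0,0,0,1],[0.1,0,0,0,0,0,1],[0,0,0,0,0,0,1]]]'
python3 - <<'E'
from mv import *
s,p,R=pose();d=H-p;print("H rel",d@u,d@by,d@n,"F u,y,n",s["force"]@u,s["force"]@by,s["force"]@n,s["ft_torque"])
E
```

```text
time_s: 13.4
tool_pos: [0.5972, 0.2651, 0.111]
ee_rot: [3.141, 1.047, 0.22]
force: [-0.9, -0.5, -1.1]
finger_gap: 0.0129
time_s: 13.7
tool_pos: [0.5982, 0.2654, 0.1093]
ee_rot: [3.141, 1.047, 0.22]
force: [0.7, -0.7, -0.5]
finger_gap: 0.0131
H rel 0.03336240598269809 0.0009408451879317023 0.00585291036431137 F u,y,n 0.16783942068128332 -0.8503153614614936 -0.7152080241778564 [-0.1597  0.6182  0.0229]
```

```bash
for i in 1 2; do python3 -m crank '[[[0.1,0,0,0,0,0,1],[0.1,0,0,0,0,0,1],[0,0,0,0,0,0,1]]]'; done
python3 - <<'E'
from mv import *
from look import snap
from mark import *
snap("q")
s,p,R=pose();d=H-p;print("H rel",d@u,d@by,d@n,"F u,y,n",s["force"]@u,s["force"]@by,s["force"]@n,s["ft_torque"])
a=mark("q","scene",157,276,26,30,15,[],None,1.0);b=mark("q","top",212,160,26,30,15,[],None,1.4)
cv2.imwrite("pics/q2.png",np.hstack([a,b]))
E
```

```text
time_s: 14.0
tool_pos: [0.5991, 0.2656, 0.1075]
ee_rot: [3.141, 1.047, 0.22]
force: [-0.0, 0.1, -1.7]
finger_gap: 0.0124
time_s: 14.3
tool_pos: [0.6003, 0.2658, 0.1059]
ee_rot: [3.141, 1.047, 0.22]
force: [0.5, -0.2, -1.1]
finger_gap: 0.013
H rel 0.03316047121234302 0.0009482240247811596 0.009732281449894804 F u,y,n -0.9324453603320337 0.23806473318890334 -1.7395400867655435 [-0.11    0.5462  0.0008]
```

View pics/q2.png

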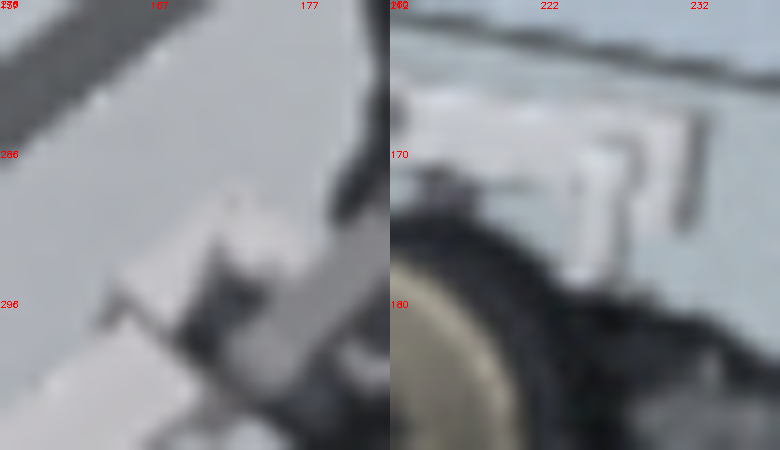

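```bash
python3 - <<'E'
from mv import *
from geo import *
S=load("q","scene");T=load("q","top")
q,g=tri(S,(172,290.3),T,(226,169.5));e=q-H;print(q,g,"rel H",e@u,e@by,e@n)
E
```

```text
[0.6211 0.2711 0.1415] 0.0014123525325735362 rel H 0.0031730013146160072 -0.0004267735308258493 0.010249868734601214
```

```bash
python3 -m crank '[[[0.1,0,0,0,0,0,1],[0.1,0,0,0,0,0,1],[0,0,0,0,0,0,1]]]';  python3 -m crank '[[[0.1,0,0,0,0,0,1],[0,0,0,0,0,0,1]]]'; python3 -m crank '[[[0.1,0,0,0,0,0,1],[0,0,0,0,0,0,1]]]'
python3 - <<'E'
from mv import *
s,p,R=pose();d=H-p;print("H rel",d@u,d@by,d@n,"F u,y,n",s["force"]@u,s["force"]@by,s["force"]@n,s["ft_torque"])
E
```

```text
time_s: 14.7
tool_pos: [0.6015, 0.2662, 0.1045]
ee_rot: [3.141, 1.046, 0.221]
force: [0.7, 0.3, -0.4]
finger_gap: 0.0127
time_s: 14.9
tool_pos: [0.6019, 0.2664, 0.1037]
ee_rot: [-3.141, 1.046, 0.221]
force: [0.1, -0.6, 1.1]
finger_gap: 0.013
time_s: 15.1
tool_pos: [0.6024, 0.2665, 0.1027]
ee_rot: [-3.141, 1.047, 0.221]
force: [1.8, -0.2, 1.8]
finger_gap: 0.0131
H rel 0.03283131898214964 0.0007432904546375191 0.013694582438112097 F u,y,n 2.3736615409866806 -0.5579147896326663 0.6791157092630862 [-0.1125  0.3521 -0.0272]
```

```bash
python3 -m crank '[[[0.1,0,0,0,0,0,1],[0,0,0,0,0,0,1]]]';  python3 -m crank '[[[0.1,0,0,0,0,0,1],[0,0,0,0,0,0,1]]]'
python3 - <<'E'
from mv import *
s,p,R=pose();d=H-p;print("H rel",d@u,d@by,d@n,"F u,y,n",s["force"]@u,s["force"]@by,s["force"]@n,s["ft_torque"])
E
```

```text
time_s: 15.3
tool_pos: [0.6029, 0.2666, 0.1018]
ee_rot: [-3.141, 1.047, 0.221]
force: [1.3, 0.5, 1.6]
finger_gap: 0.0125
time_s: 15.5
tool_pos: [0.6033, 0.2666, 0.1009]
ee_rot: [-3.141, 1.047, 0.221]
force: [1.4, 0.4, 1.4]
finger_gap: 0.0127
H rel 0.03295846321603848 0.0008609381381104779 0.01573763836484879 F u,y,n 1.9120405736748014 0.11845941055709677 0.4620087230983285 [ 0.007   0.2233 -0.0045]
```

```bash
python3 - <<'E'
from mv import *
from look import snap
from mark import *
snap("r")
a=mark("r","scene",150,276,30,34,13,[],None,1.0);b=mark("r","top",210,158,30,34,13,[],None,1.4)
cv2.imwrite("pics/r2.png",np.hstack([a,b]))
a=mark("r","scene",150,270,90,80,5,[],None,1.1);b=mark("r","top",195,150,60,80,5,[],None,1.4)
cv2.imwrite("pics/r1.png",np.hstack([a,b]))
E
```

```text
(no output)
```

View pics/r2.png

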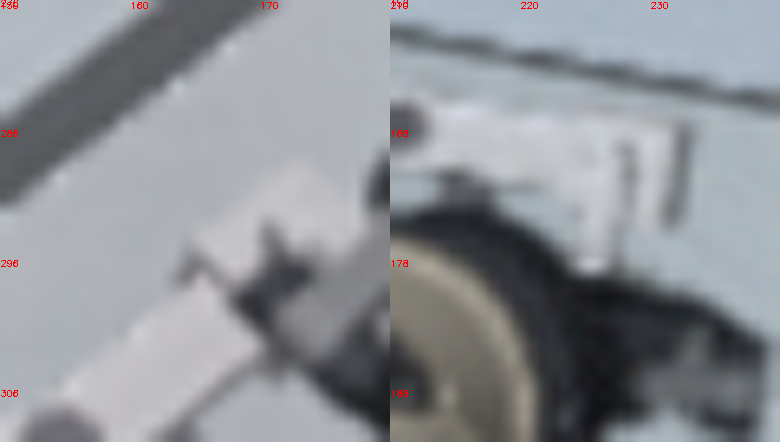

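View pics/r1.png

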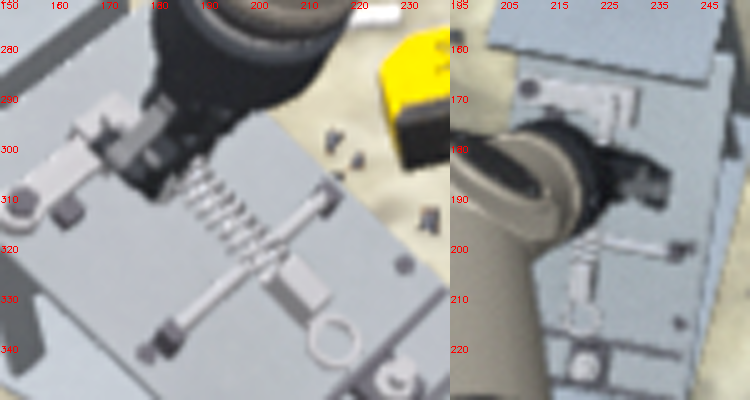

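```bash
python3 - <<'E'
from mv import *
from geo import *
S=load("r","scene");T=load("r","top")
for a,b in (((171.7,290.9),(226.4,168.8)),((171.2,291.5),(226.4,169.3))):
    q,g=tri(S,a,T,b);e=q-H;print(q,g,"rel H",e@u,e@by,e@n)
# eye
q,g=tri(S,(150+334/5-.5,270+341/5-.5),T,(195+(585-450)/5-.5,150+320/5-.5));e=q-H;print("eye",q,g,e@u,e@by,e@n)
E
```

```text
[0.6241 0.2714 0.1383] 0.00024042489895665726 rel H 0.004254028675905733 -0.0007802668556100294 0.006030058183961531
[0.624  0.272  0.1365] 0.0017911595110720858 rel H 0.0033687178011823616 -0.0001872487301414827 0.004405790075238505
eye [0.5067 0.245  0.0533] 0.0036180947781551875 -0.14250941325068306 -0.0006744371133747441 -0.007493703201568565
```

```bash
python3 -m crank '[[[0.1,0,0,0,0,0,1],[0,0,0,0,0,0,1]]]';  python3 -m crank '[[[0.1,0,0,0,0,0,1],[0,0,0,0,0,0,1]]]'
python3 - <<'E'
from mv import *
s,p,R=pose();d=H-p;print("H rel",d@u,d@by,d@n,"F u,y,n",s["force"]@u,s["force"]@by,s["force"]@n,s["ft_torque"])
E
```

```text
time_s: 15.8
tool_pos: [0.6038, 0.2666, 0.1]
ee_rot: [3.142, 1.047, 0.221]
force: [1.8, 0.5, 1.8]
finger_gap: 0.0132
time_s: 16.0
tool_pos: [0.6043, 0.2667, 0.0991]
ee_rot: [3.141, 1.047, 0.22]
force: [1.3, -0.4, 3.3]
finger_gap: 0.0131
H rel 0.03303702743090005 0.001018406000690565 0.01777755804305505 F u,y,n 2.6868773320613277 -0.7178651117959559 2.2578328619488723 [-0.0059  0.0017 -0.0946]
```

```bash
python3 -m crank '[[[0.1,0,0,0,0,0,1],[0,0,0,0,0,0,1]]]';  python3 -m crank '[[[0.1,0,0,0,0,0,1],[0,0,0,0,0,0,1]]]'
python3 - <<'E'
from mv import *
s,p,R=pose();d=H-p;print("H rel",d@u,d@by,d@n,"F u,y,n",s["force"]@u,s["force"]@by,s["force"]@n,s["ft_torque"])
E
```

```text
time_s: 16.2
tool_pos: [0.6047, 0.2667, 0.0983]
ee_rot: [3.141, 1.047, 0.22]
force: [0.4, -0.3, 3.5]
finger_gap: 0.0127
time_s: 16.4
tool_pos: [0.6048, 0.2668, 0.0981]
ee_rot: [3.14, 1.047, 0.219]
force: [-5.6, -3.2, 11.2]
finger_gap: 0.0134
H rel 0.03311200449545455 0.001043303545560669 0.018907585754766185 F u,y,n 0.22678642230235546 -1.8483361241779404 12.794390200174028 [-0.3621  0.1471 -0.2741]
```

There is a firm stop: the normal force jumped to 13 N and motion ceased, with the nose about 3–5 mm above the mouth. I'll release and back off square to the plate.

```bash
python3 -m crank '[[[-0.1,0,0,0,0,0,1],[0,0,0,0,0,0,0.4],[0,0,0,0,0,0,0.2],[0,0,0,0,0,0,0.2],[0,0,0,0,0,0,0.2]]]'
python3 -m crank '[[[-1,0,0,0,0,0,0.2],[-2,0,0,0,0,0,0.2],[-3,0,1,0,0,0,0.2],[-3,0,2,0,0,0,0.2],[-1,0,3,0,0,0,0.2],[0,0,0,0,0,0,0.2],[0,0,0,0,0,0,0.2]]]'
python3 - <<'E'
from mv import *
from look import snap
from mark import *
snap("s")
s,p,R=pose();d=p-H;print("rel H",d@u,d@by,d@n,s["finger_gap"])
a=mark("s","scene",150,270,90,90,5,[],None,1.1);b=mark("s","top",195,150,65,90,5,[],None,1.4)
cv2.imwrite("pics/s1.png",np.hstack([a,b]))
E
```

```text
time_s: 16.9
tool_pos: [0.604, 0.2667, 0.0974]
ee_rot: [3.141, 1.048, 0.22]
force: [0.1, -0.4, -0.3]
finger_gap: 0.0343
time_s: 17.6
tool_pos: [0.5047, 0.2445, 0.1554]
ee_rot: [3.14, 1.046, 0.22]
force: [-0.2, 0.2, 0.2]
finger_gap: 0.0343
rel H -0.09209978861664764 -0.0006202935543886541 0.08140772971786749 0.034224352018952534
```

View pics/s1.png

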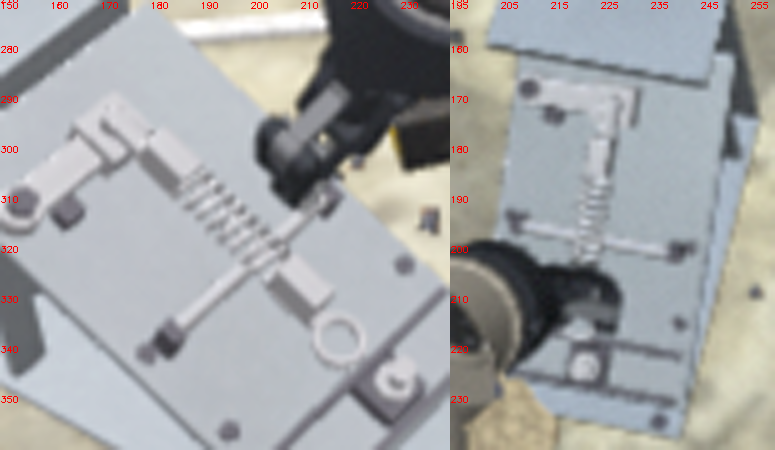

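The pin's nose sits flat on the boss (scene 172,293; top 227,169), and the coil lies over the bar. Next I'll measure the eye block and the post.

```bash
python3 - <<'E'
from mark import *
a=mark("s","scene",198,314,42,44,10,[],None,1.1)
b=mark("s","top",208,196,30,44,10,[],None,1.5)
cv2.imwrite("pics/s2.png",np.hstack([a,b]))
E
```

```text
(no output)
```

View pics/s2.png

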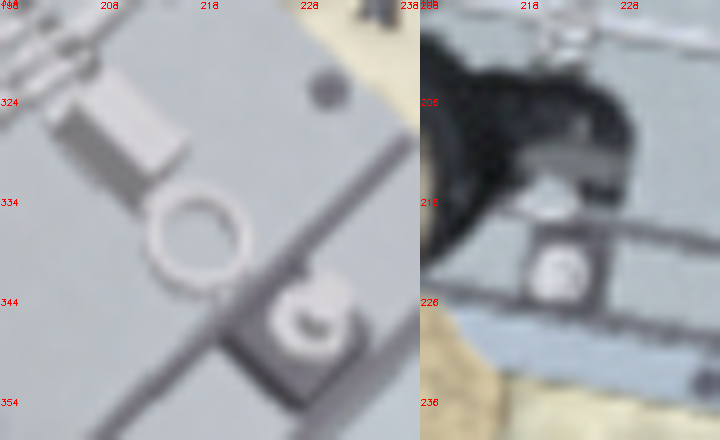

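```bash
python3 -m crank '[[[-4,0,-2,0,0,0,0.2],[-4,0,-2,0,0,0,0.2],[-4,0,-2,0,0,0,0.2],[-3,0,0,0,0,0,0.2],[0,0,0,0,0,0,0.2]]]'
python3 - <<'E'
from look import snap
from mark import *
snap("t")
a=mark("t","scene",198,314,42,44,10,[],None,1.1)
b=mark("t","top",206,194,30,44,10,[],None,1.5)
cv2.imwrite("pics/t2.png",np.hstack([a,b]))
a=mark("t","scene",150,280,45,45,8.7,[],None,1.1)
b=mark("t","top",206,155,40,45,8.7,[],None,1.5)
cv2.imwrite("pics/t3.png",np.hstack([a,b]))
E
```

```text
time_s: 18.2
tool_pos: [0.4846, 0.2414, 0.3208]
ee_rot: [-3.137, 1.038, 0.225]
force: [0.2, 0.4, -0.1]
finger_gap: 0.0341
```

View pics/t2.png

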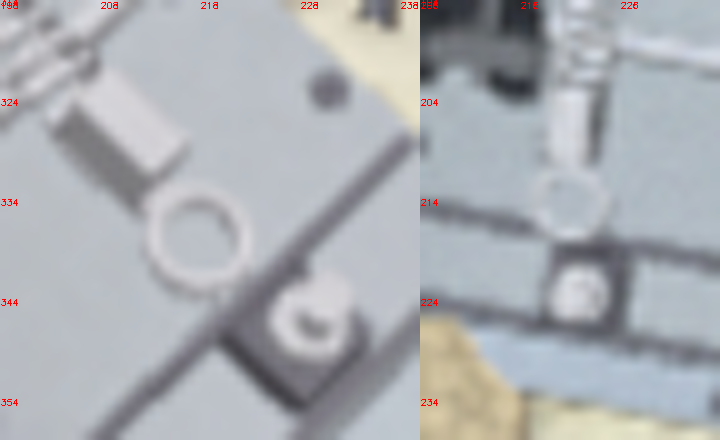

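View pics/t3.png

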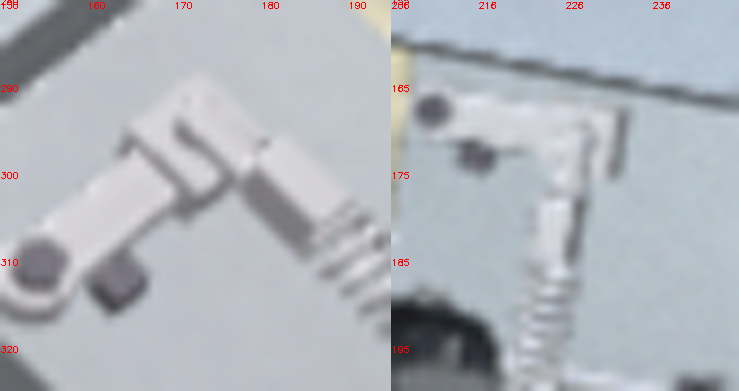

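```bash
python3 - <<'E'
from mv import *
from geo import *
S=load("t","scene");T=load("t","top")
for k,a,b in (("eye",(217.4,337.5),(220.4,213.6)),("eblk top",(210.5,325.8),(220.3,206.2)),("head",(229.5,343.3),(220.8,222.7))):
    q,g=tri(S,a,T,b);e=q-H;print(k,q,g,"rel H",e@u,e@by,e@n)
for du,dy,dn in ((-.172,-.004,.012),(-.172,-.004,-.001),(-.172,-.008,.012)):
    q=H+du*u+dy*by+dn*n;print(proj(S,q),proj(T,q))
E
```

```text
eye [0.5026 0.2458 0.0582] 0.0010738345526480652 rel H -0.1433676855638047 0.000999515947552479 -0.0013430070304110214
eblk top [0.5178 0.249  0.0864] 0.0015541719973395484 rel H -0.11574766697638104 0.000783572337160223 0.015362593613735575
head [0.4772 0.2332 0.049 ] 0.0003305415727787681 rel H -0.17185145479588465 -0.005765981359255462 0.004498107561195093
[230.1224 342.5165] [219.6668 223.0206]
[228.3767 344.8621] [220.6806 222.2861]
[231.2698 341.3762] [220.8728 223.2449]
```

```bash
cat >> mv.py <<'E'
def rel():
    s,p,R=pose();d=p-H;f=s["force"]
    print("t",round(s["time_s"],2),"TCP rel H u,by,n mm",np.array([d@u,d@by,d@n])*1e3,"F u,by,n",np.array([f@u,f@by,f@n]),"gap",round(s["finger_gap"],4),"rot",np.degrees((R.inv()*Rg).as_rotvec()))
E
python3 - <<'E'
from mv import *
rel()
delta(H-.1152*u+.0005*by+.02*n,Rg)
E
```

```text
t 18.3 TCP rel H u,by,n mm [-32.5195  -0.8074 231.4082] F u,by,n [-0.793   0.5381 -0.9105] gap 0.0341 rot [-0.0695 -0.0497 -0.0267]
t 18.3 tcp [0.4831 0.2396 0.3151] gap 0.03409666247088497 F [-0.3441  0.474  -1.185 ]
shift cm [21.1336 -0.1305  8.2866]
rotvec deg [-0.0695 -0.0497 -0.0267]
```

```bash
python3 -m crank '[[[3,-0.13,2,0,0,0,0.2],[4,0,2.5,0,0,0,0.2],[4,0,2.3,0,0,0,0.2],[4,0,1.5,0,0,0,0.2],[3.5,0,0,0,0,0,0.2],[2.6,0,0,0,0,0,0.2],[0,0,0,0,0,0,0.2],[0,0,0,0,0,0,0.2]]]'
python3 - <<'E'
from mv import *
from look import snap
from mark import *
snap("v")
rel()
a=mark("v","scene",190,290,50,65,8,[],None,1.1);b=mark("v","top",195,180,45,65,8,[],None,1.5)
cv2.imwrite("pics/v1.png",np.hstack([a,b]))
E
```

```text
time_s: 19.1
tool_pos: [0.5139, 0.2477, 0.0907]
ee_rot: [-3.14, 1.051, 0.219]
force: [-0.2, -0.2, 1.1]
finger_gap: 0.034
t 19.2 TCP rel H u,by,n mm [-115.1992    0.5969   22.6551] F u,by,n [-1.0224 -0.0305 -0.1065] gap 0.034 rot [-0.1574 -0.038  -0.0378]
```

View pics/v1.png

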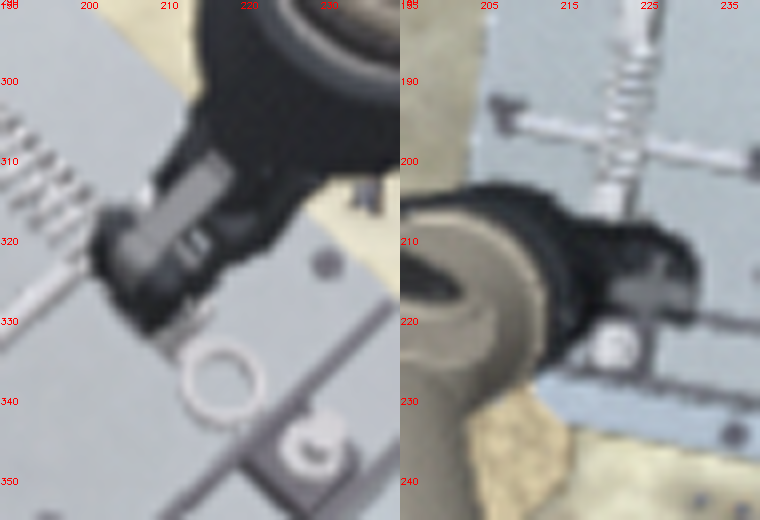

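```bash
python3 -m crank '[[[1.5,0,0,0,0,0,0.2],[1.5,0,0,0,0,0,0.2],[1,0,0,0,0,0,0.2],[0.4,0,0,0,0,0,0.2],[0,0,0,0,0,0,0.2],[0,0,0,0,0,0,0.2]]]'
python3 - <<'E'
from mv import *
from geo import *
rel()
S=load("t","scene");T=load("t","top")
q,g=tri(S,(228.5,345.0),T,(221.3,222.8));e=q-H;print(g,e@u,e@by,e@n)
E
```

```text
time_s: 19.8
tool_pos: [0.5339, 0.2527, 0.0613]
ee_rot: [-3.139, 1.052, 0.223]
force: [0.7, -0.9, -0.1]
finger_gap: 0.0342
t 19.8 TCP rel H u,by,n mm [-114.0881    0.8659  -14.6154] F u,by,n [ 0.4185 -0.9931 -0.3335] gap 0.0342 rot [-0.1256  0.2852  0.0286]
0.0016511122259389418 -0.17301199926439773 -0.005487403563959498 -0.0031241697421074636
```

```bash
python3 -m crank '[[[0,0,0,0,0,0,0.2],[0,0,0,0,0,0,0.2]]]'
python3 - <<'E'
from mv import *
rel()
E
```

```text
time_s: 20.0
tool_pos: [0.5339, 0.2519, 0.0608]
ee_rot: [-3.141, 1.053, 0.22]
force: [0.5, -0.6, 0.5]
finger_gap: 0.034
t 20.0 TCP rel H u,by,n mm [-114.4761    0.0806  -14.9934] F u,by,n [ 0.5521 -0.6664  0.2356] gap 0.034 rot [-0.1281  0.3269 -0.0446]
```

```bash
python3 - <<'E'
from mv import *
s=arm.state();print(s["joint_pos"],s["tau"])
E
```

```text
[-0.6506  0.2906  0.0216  2.2474  1.0116  0.2283 -2.9352] [ -0.0198 -33.6741   0.9546 -17.3522   0.4512  -0.4248  -0.0005]
```

Joints 6 and 7 are at their range ends here, so the full 30° tilt won't do this far in. The eye block can be gripped with less tilt, so I'll back off, tilt back about 16° and check the joints.

```bash
python3 -m crank '[[[-2,0,0,0,0,0,0.2],[-2.5,0,0,0,0,0,0.2],[0,0,0,0,-5,0,0.2],[0,0,0,0,-6,0,0.2],[0,0,0,0,-5,0,0.2],[0,0,0,0,0,0,0.2]]]'
python3 - <<'E'
from mv import *
rel()
s=arm.state();print(s["joint_pos"])
E
```

```text
time_s: 20.6
tool_pos: [0.517, 0.2463, 0.1012]
ee_rot: [3.131, 1.3, 0.203]
force: [-0.7, -0.0, 0.5]
finger_gap: 0.0341
t 20.6 TCP rel H u,by,n mm [-109.5791   -1.7034   28.867 ] F u,by,n [-0.411   0.1409  0.759 ] gap 0.0341 rot [-0.4079 14.4981 -0.3417]
[-0.3425  0.2608 -0.2716  2.0594  0.3076  0.6004 -2.1887]
```

```bash
python3 -m crank '[[[0,0,0,0,0,0,0.2],[0,0,0,0,0,0,0.2]]]'
python3 - <<'E'
from mv import *
rel()
s,p,R=pose();npr=-R.as_matrix()[:,0];print("tilt",np.degrees(np.arccos(npr[2])))
C=H-.1152*u+.0005*by+.006*n
print("above");delta(C-.0255*npr+.03*npr,goal(-npr,-by))
E
```

```text
time_s: 20.8
tool_pos: [0.5119, 0.2449, 0.0984]
ee_rot: [3.115, 1.305, 0.192]
force: [-0.3, -0.7, -0.8]
finger_gap: 0.0339
t 20.8 TCP rel H u,by,n mm [-115.5408   -1.9586   29.0939] F u,by,n [-0.8075 -0.5672 -0.4693] gap 0.0339 rot [-0.1015 14.797  -0.4713]
tilt 15.208899943167113
above
t 20.8 tcp [0.5119 0.2449 0.0984] gap 0.03390784545768097 F [-0.3286 -0.6555 -0.8102]
shift cm [ 1.7721 -0.2652 -0.622 ]
rotvec deg [-0.1609 -0.      0.    ]
```

```bash
python3 -m crank '[[[1,-0.27,-0.62,0,0,0,0.2],[0.8,0,0,0,0,0,0.2],[0,0,0,0,0,0,0.2],[0,0,0,0,0,0,0.2]]]'
python3 - <<'E'
from mv import *
rel()
s,p,R=pose();npr=-R.as_matrix()[:,0]
C=H-.1152*u+.0005*by+.006*n
delta(C-.0255*npr,goal(-npr,-by));print(s["joint_pos"])
E
```

```text
time_s: 21.2
tool_pos: [0.5227, 0.2505, 0.0828]
ee_rot: [3.118, 1.306, 0.195]
force: [-0.1, 0.8, 0.2]
finger_gap: 0.034
t 21.2 TCP rel H u,by,n mm [-113.1428    1.1564    9.7025] F u,by,n [0.1627 0.7737 0.1705] gap 0.034 rot [-0.1101 14.8136 -0.4264]
t 21.2 tcp [0.5227 0.2505 0.0828] gap 0.034007833755349756 F [-0.1158  0.767   0.229 ]
shift cm [2.961 0.063 0.104]
rotvec deg [-0.1637 -0.     -0.    ]
[-0.3586  0.3013 -0.2581  2.0539  0.3326  0.5747 -2.2092]
```

```bash
python3 -m crank '[[[1,0.06,0.1,0,0,0,0.2],[1,0,0,0,0,0,0.2],[0.6,0,0,0,0,0,0.2],[0.35,0,0,0,0,0,0.2],[0,0,0,0,0,0,0.2],[0,0,0,0,0,0,0.2]]]'
python3 - <<'E'
from mv import *
from look import snap
from mark import *
snap("w",("scene",))
rel();s=arm.state();print(s["joint_pos"])
a=mark("w","scene",185,285,60,75,8,[],None,1.1)
cv2.imwrite("pics/w1.png",a)
E
```

```text
time_s: 21.8
tool_pos: [0.5302, 0.2514, 0.0549]
ee_rot: [3.121, 1.304, 0.196]
force: [-0.4, 0.1, 0.5]
finger_gap: 0.0343
t 21.85 TCP rel H u,by,n mm [-120.3504    0.4347  -18.0626] F u,by,n [ 0.3656  0.4664 -0.0965] gap 0.0339 rot [-0.1506 14.7069 -0.3969]
[-0.3742  0.3536 -0.2356  2.0588  0.3719  0.5184 -2.2431]
```

View pics/w1.png

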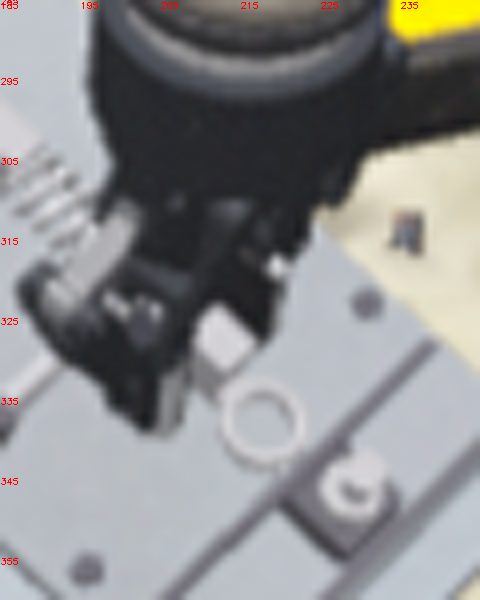

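The block lies between the fingers, with the eye at (217,337) and the post at (229,345). I'll grip.

```bash
python3 -m crank '[[[0,0,0,0,0,0,0.5],[0,0,0,0,0,0,0.8],[0,0,0,0,0,0,1],[0,0,0,0,0,0,1],[0,0,0,0,0,0,1]]]' 80
python3 - <<'E'
from mv import *
from look import snap
from mark import *
snap("x")
rel()
a=mark("x","scene",150,280,90,80,5,[],None,1.1);b=mark("x","top",195,150,65,80,5,[],None,1.4)
cv2.imwrite("pics/x1.png",np.hstack([a,b]))
E
```

```text
time_s: 22.35
tool_pos: [0.5303, 0.2514, 0.0554]
ee_rot: [3.121, 1.304, 0.197]
force: [-1.9, -1.2, 5.2]
finger_gap: 0.0127
t 22.45 TCP rel H u,by,n mm [-120.3146    0.3422  -17.916 ] F u,by,n [ 0.2971 -0.4035  5.8924] gap 0.0125 rot [-0.1601 14.7032 -0.4073]
```

View pics/x1.png

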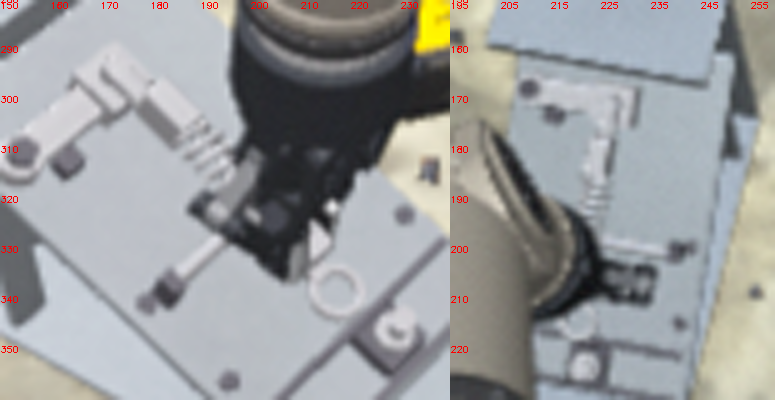

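```bash
python3 - <<'E'
from mv import *
s,p,R=pose()
for k,v in(("-u",-u),("n",n),("-by",-by)): print(k,R.inv().apply(v))
E
```

```text
-u [0.2538 0.0019 0.9672]
n [-0.9672  0.0074  0.2538]
-by [ 0.0067  1.     -0.0037]
```

```bash
python3 -m crank '[[[0.05,0.05,0.2,0,0,0,1],[0.05,0.05,0.2,0,0,0,1],[0.05,0.05,0.2,0,0,0,1],[0,0,0,0,0,0,1]]]'
python3 - <<'E'
from mv import *
rel()
E
```

```text
time_s: 22.85
tool_pos: [0.5262, 0.2502, 0.0528]
ee_rot: [3.128, 1.301, 0.204]
force: [0.9, 2.1, 4.7]
finger_gap: 0.0126
t 22.85 TCP rel H u,by,n mm [-125.3181    0.127   -17.9521] F u,by,n [3.5141 1.8898 3.4481] gap 0.0126 rot [-0.1225 14.5628 -0.2808]
```

```bash
python3 -m crank '[[[-0.24,0.1,0.27,0,0,0,1],[-0.37,0.05,0.15,0,0,0,1],[-0.37,0.05,0.15,0,0,0,1],[0,0,0,0,0,0,1],[0,0,0,0,0,0,1]]]'
python3 - <<'E'
from mv import *
from look import snap
from mark import *
rel()
snap("y")
a=mark("y","scene",150,280,90,80,5,[],None,1.1);b=mark("y","top",195,150,65,80,5,[],None,1.4)
cv2.imwrite("pics/y1.png",np.hstack([a,b]))
E
```

```text
time_s: 23.35
tool_pos: [0.5185, 0.2457, 0.0605]
ee_rot: [3.123, 1.302, 0.2]
force: [5.0, 3.0, 0.5]
finger_gap: 0.0124
t 23.35 TCP rel H u,by,n mm [-128.816    -2.5817   -7.0862] F u,by,n [ 4.9797  1.7935 -2.3388] gap 0.0124 rot [-0.0785 14.6038 -0.3359]
```

View pics/y1.png

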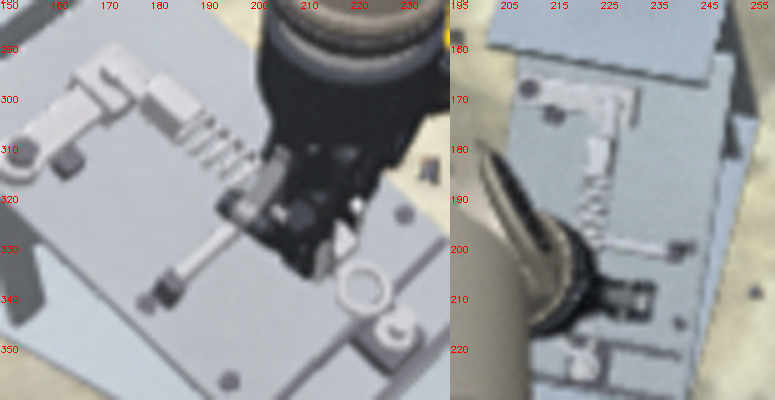

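```bash
python3 -m crank '[[[-0.36,0.05,0.2,0,0,0,1],[-0.36,0.05,0.2,0,0,0,1],[0,0,0,0,0,0,1],[0,0,0,0,0,0,1]]]'
python3 - <<'E'
from mv import *
from look import snap
from mark import *
rel()
snap("aa")
a=mark("aa","scene",150,280,90,80,5,[],None,1.1);b=mark("aa","top",195,150,65,80,5,[],None,1.4)
cv2.imwrite("pics/aa1.png",np.hstack([a,b]))
E
```

```text
time_s: 23.85
tool_pos: [0.5132, 0.2436, 0.0662]
ee_rot: [3.123, 1.302, 0.201]
force: [6.4, 2.4, -1.6]
finger_gap: 0.0124
t 23.85 TCP rel H u,by,n mm [-130.8645   -3.5352    0.745 ] F u,by,n [ 5.0614  0.9306 -4.7863] gap 0.0124 rot [-0.0781 14.6056 -0.3334]
```

View pics/aa1.png

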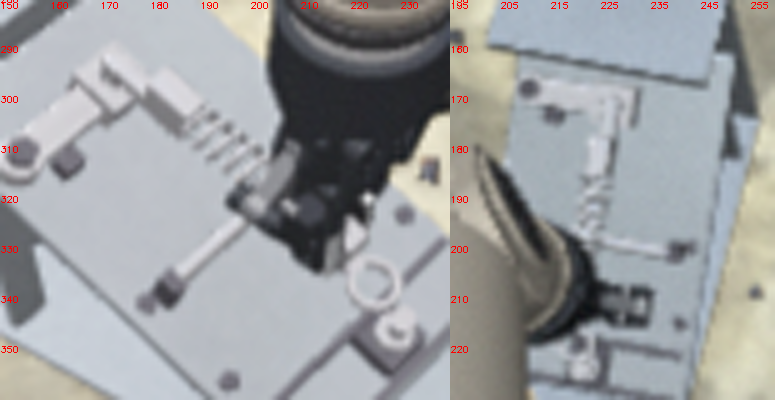

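```bash
python3 - <<'E'
from mark import *
r=[]
for t in("t","y","aa"):
    r.append(mark(t,"scene",160,283,26,24,10,[],None,1.1))
q=[mark(t,"top",212,160,26,24,10,[],None,1.5) for t in("t","y","aa")]
cv2.imwrite("pics/ab1.png",np.vstack([np.hstack(r),np.hstack(q)]))
E
```

```text
(no output)
```

View pics/ab1.png

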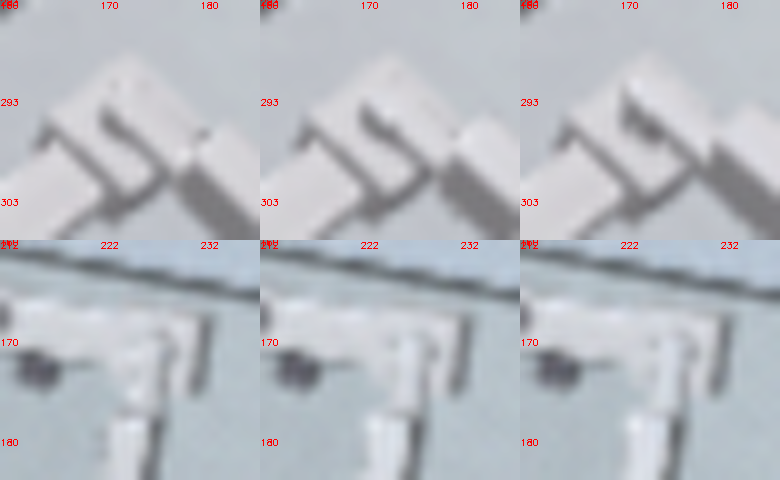

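The lift was drawing the pin out: in the last frames the nose rose about 3 mm. I'll go back down with the spring slack and check that it reseats.

```bash
python3 -m crank '[[[0.42,-0.05,-0.25,0,0,0,1],[0.42,-0.05,-0.25,0,0,0,1],[0.4,-0.05,-0.3,0,0,0,1],[0.3,-0.05,-0.5,0,0,0,1],[0,0,0,0,0,0,1],[0,0,0,0,0,0,1]]]'
python3 - <<'E'
from mv import *
from look import snap
from mark import *
rel()
snap("ac")
r=[mark(t,"scene",160,283,26,24,10,[],None,1.1) for t in("t","aa","ac")]
q=[mark(t,"top",212,160,26,24,10,[],None,1.5) for t in("t","aa","ac")]
cv2.imwrite("pics/ac1.png",np.vstack([np.hstack(r),np.hstack(q)]))
E
```

```text
time_s: 24.55
tool_pos: [0.5278, 0.2478, 0.0542]
ee_rot: [3.117, 1.306, 0.192]
force: [0.2, 1.0, 4.5]
finger_gap: 0.0127
t 24.55 TCP rel H u,by,n mm [-123.6872   -2.6212  -17.3226] F u,by,n [2.5846 0.8882 3.6786] gap 0.0127 rot [-0.1551 14.811  -0.4646]
```

View pics/ac1.png

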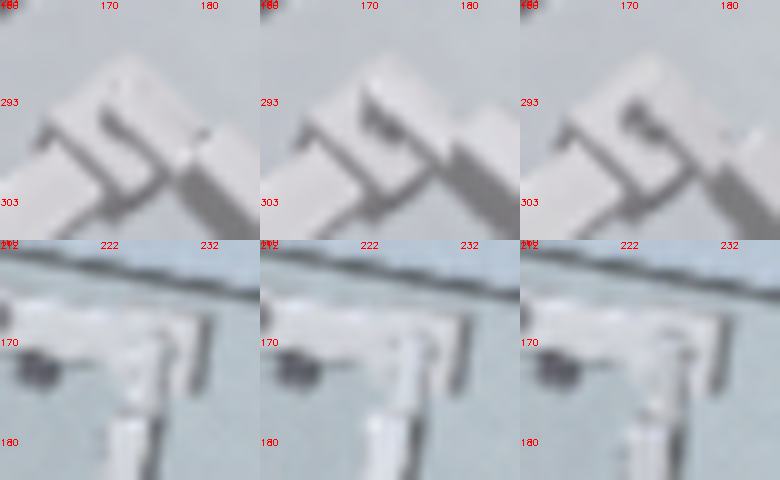

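```bash
python3 -m crank '[[[0.09,0.1,0.34,0,0,0,1],[-0.23,0.05,0.29,0,-4,0,1],[-0.21,0.05,0.3,0,-4,0,1],[-0.19,0.05,0.32,0,-4,0,1],[0,0,0,0,0,0,1],[0,0,0,0,0,0,1]]]'
python3 - <<'E'
from mv import *
from look import snap
from mark import *
rel()
snap("ad")
r=[mark(t,"scene",160,283,26,24,10,[],None,1.1) for t in("t","aa","ad")]
q=[mark(t,"top",212,160,26,24,10,[],None,1.5) for t in("t","aa","ad")]
cv2.imwrite("pics/ad1.png",np.vstack([np.hstack(r),np.hstack(q)]))
a=mark("ad","scene",180,290,65,75,6,[],None,1.1);b=mark("ad","top",195,170,60,75,6,[],None,1.4)
cv2.imwrite("pics/ad2.png",np.hstack([a,b]))
E
```

```text
time_s: 25.25
tool_pos: [0.5163, 0.244, 0.0568]
ee_rot: [3.071, 1.512, 0.146]
force: [2.2, 3.4, 0.9]
finger_gap: 0.012
t 25.25 TCP rel H u,by,n mm [-132.8658   -3.7518   -9.0104] F u,by,n [ 2.9958  2.8667 -0.6933] gap 0.012 rot [-0.1778 26.6607 -0.3028]
```

View pics/ad1.png

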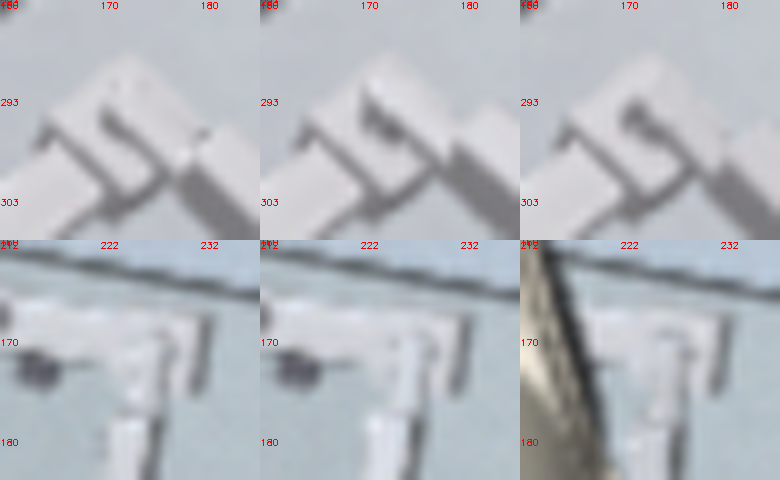

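View pics/ad2.png

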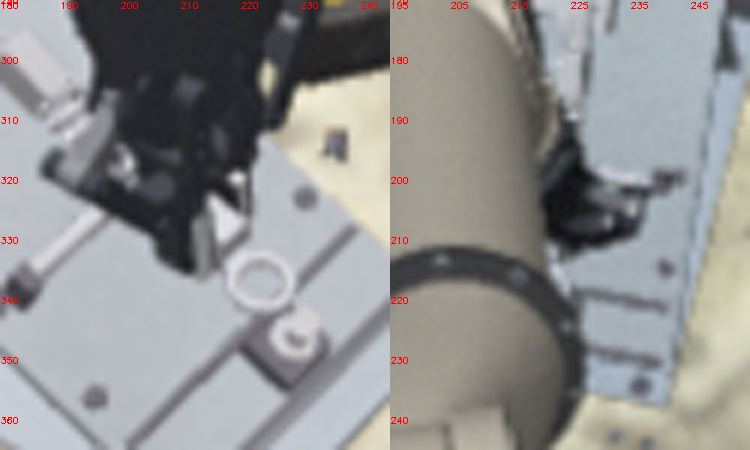

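```bash
cat >> mv.py <<'E'
def ring():
    # ring centre from the grasp geometry: at grasp TCP rel H (-120.3,.34,-17.9)mm, ring (-143.4,1.0,-1.3)mm, tilt diff 14.70 deg
    s,p,R=pose()
    Rgr=Rg*Ro.from_rotvec(np.radians([0.16,-14.70,0.41]))
    v=Rgr.inv().apply((-.1434+.1203)*u+(.0010-.00034)*by+(-.0013+.0179)*n)
    c=p+R.apply(v);d=c-H;M=R.as_matrix()
    v0=Rgr.inv().apply(-u);lead=R.apply(v0)
    print("ring rel H",np.array([d@u,d@by,d@n])*1e3,"axis dir -u,n",-lead@u,lead@n)
    return c
E
python3 - <<'E'
from mv import *
from geo import *
c=ring();S=load("ad","scene");print(proj(S,c),"seen 223.2 335.8")
s,p,R=pose();print(s["joint_pos"])
for k,v in(("-u",-u),("n",n),("-by",-by)): print(k,R.inv().apply(v))
E
```

```text
ring rel H [-152.6868   -3.3474   12.3484] axis dir -u,n 0.97815054531761 0.20789728029171942
[223.686  336.6926] seen 223.2 335.8
[-0.2757  0.4181 -0.3142  1.9258  0.2151  0.7746 -2.065 ]
-u [0.4493 0.001  0.8934]
n [-0.8934  0.0063  0.4493]
-by [ 0.0052  1.     -0.0038]
```

```bash
python3 -m crank '[[[-0.18,0.04,0.2,0,0,0,1],[-0.2,0.04,0.2,0,0,0,1],[0.1,0.03,0.22,0,0,0,1],[0.11,0.03,0.22,0,0,0,1],[0.11,0.03,0.22,0,0,0,1],[0,0,0,0,0,0,1],[0,0,0,0,0,0,1]]]'
python3 - <<'E'
from mv import *
from look import snap
from mark import *
rel();ring()
snap("ae",("scene",))
r=[mark(t,"scene",160,283,26,28,12,[],None,1.1) for t in("ad","ae")]
q=mark("ae","scene",200,310,40,40,12,[],None,1.1)[:336]
cv2.imwrite("pics/ae1.png",np.hstack([r[1],q]))
E
```

```text
time_s: 26.05
tool_pos: [0.5069, 0.2407, 0.0578]
ee_rot: [3.078, 1.509, 0.155]
force: [5.1, 5.0, 0.7]
finger_gap: 0.0126
t 26.05 TCP rel H u,by,n mm [-140.8819   -4.9269   -3.2125] F u,by,n [ 5.6564  3.7724 -2.4455] gap 0.0126 rot [-0.1047 26.4802 -0.268 ]
ring rel H [-160.1062   -4.3162   17.7556] axis dir -u,n 0.9789385349530202 0.20415510555127375
```

View pics/ae1.png

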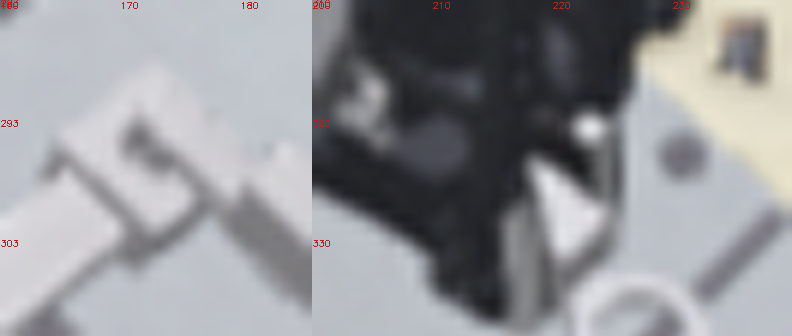

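```bash
python3 -m crank '[[[0.11,0.02,0.23,0,0,0,1],[0.11,0.02,0.23,0,0,0,1],[0.11,0.02,0.23,0,0,0,1],[0.11,0.02,0.23,0,0,0,1],[0,0,0,0,0,0,1],[0,0,0,0,0,0,1]]]'
python3 - <<'E'
from mv import *
from look import snap
from mark import *
rel();c=ring()
snap("af")
P=H-.173*u-.0055*by+.012*n
r=mark("af","scene",160,283,26,28,12,[],None,1.1)
q=mark("af","scene",205,315,40,40,12,[],None,1.1)[:336]
cv2.imwrite("pics/af1.png",np.hstack([r,q]))
q=mark("af","scene",205,315,40,40,12,[c,P],None,1.1)
b=mark("af","top",200,195,30,40,12,[c,P],None,1.4)
cv2.imwrite("pics/af2.png",np.hstack([q,b])[:,:800])
E
```

```text
time_s: 26.7
tool_pos: [0.4999, 0.2387, 0.0536]
ee_rot: [3.095, 1.506, 0.172]
force: [6.8, 5.8, 2.5]
finger_gap: 0.0123
t 26.7 TCP rel H u,by,n mm [-149.2385   -5.3486   -3.1601] F u,by,n [ 8.1187  4.2006 -1.815 ] gap 0.0123 rot [-0.103  26.2876 -0.2141]
ring rel H [-168.533    -4.7536   17.7438] axis dir -u,n 0.9796195118278468 0.2008620687144186
```

View pics/af1.png

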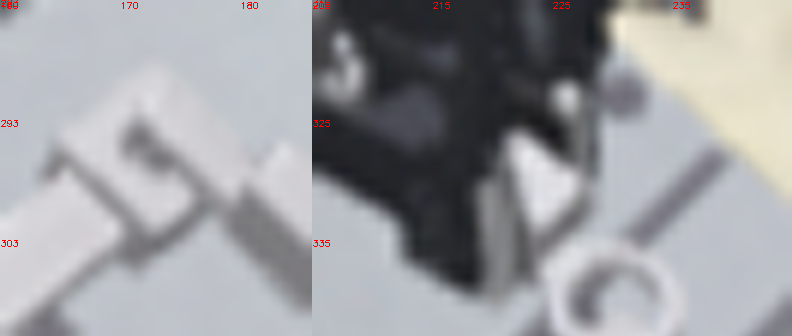

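View pics/af2.png

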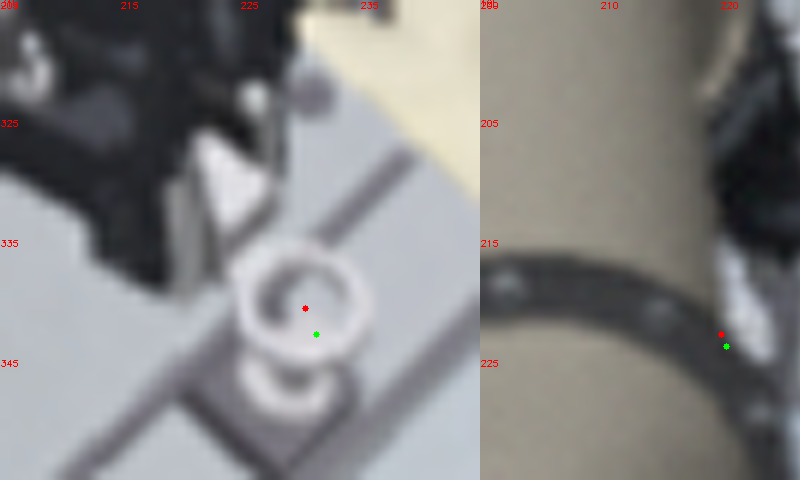

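```bash
python3 -m crank '[[[0.11,0,0.23,0,0,0,1],[0.11,0,0.23,0,0,0,1],[0,0,0,0,0,0,1],[0,0,0,0,0,0,1]]]'
python3 - <<'E'
from mv import *
from look import snap
from mark import *
rel();c=ring()
snap("ag",("scene",))
P=H-.173*u-.0055*by+.012*n
q=mark("ag","scene",205,315,40,40,14,[],None,1.1)
cv2.imwrite("pics/ag2.png",q)
E
```

```text
time_s: 27.2
tool_pos: [0.4964, 0.238, 0.0515]
ee_rot: [3.1, 1.504, 0.178]
force: [7.9, 6.6, 3.1]
finger_gap: 0.0127
t 27.2 TCP rel H u,by,n mm [-153.4582   -5.3052   -3.1804] F u,by,n [ 9.5256  4.689  -1.8671] gap 0.0127 rot [-0.1082 26.1985 -0.1989]
ring rel H [-172.7851   -4.7123   17.6936] axis dir -u,n 0.9799307445972884 0.19933819807432163
```

View pics/ag2.png

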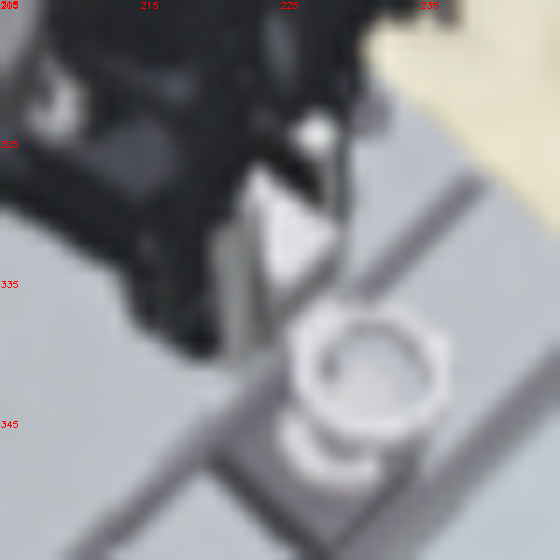

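Through the ring (230–236,336–345) I can see the post's head, with the ring about 1.5 mm too far to -y. I'll correct that and lower it.

```bash
python3 -m crank '[[[0,-0.18,0,0,0,0,1],[0.18,0,-0.09,0,0,0,1],[0.18,0,-0.09,0,0,0,1],[0,0,0,0,0,0,1]]]'
python3 - <<'E'
from mv import *
rel();c=ring()
E
python3 -m crank '[[[0.18,0,-0.09,0,0,0,1],[0.18,0,-0.09,0,0,0,1],[0,0,0,0,0,0,1]]]'
python3 - <<'E'
from mv import *
from look import snap
from mark import *
rel();c=ring()
snap("ah",("scene",))
q=mark("ah","scene",205,315,40,40,14,[],None,1.1)
cv2.imwrite("pics/ah2.png",q)
E
```

```text
time_s: 27.65
tool_pos: [0.498, 0.2394, 0.0478]
ee_rot: [3.09, 1.505, 0.166]
force: [7.9, 5.6, 3.6]
finger_gap: 0.0125
t 27.65 TCP rel H u,by,n mm [-153.6566   -4.2831   -7.3924] F u,by,n [ 9.5911  3.7135 -1.3455] gap 0.0125 rot [-0.1702 26.2398 -0.256 ]
ring rel H [-172.968    -3.6492   13.4948] axis dir -u,n 0.9797864597158601 0.20004383586300975
time_s: 27.95
tool_pos: [0.4999, 0.2398, 0.0443]
ee_rot: [3.089, 1.505, 0.165]
force: [7.9, 5.3, 3.7]
finger_gap: 0.0125
t 27.95 TCP rel H u,by,n mm [-153.7413   -4.3124  -11.3781] F u,by,n [ 9.4743  3.4064 -1.2327] gap 0.0125 rot [-0.1688 26.2509 -0.2592]
ring rel H [-173.0486   -3.6781    9.5128] axis dir -u,n 0.979747737664054 0.2002335148891015
```

View pics/ah2.png

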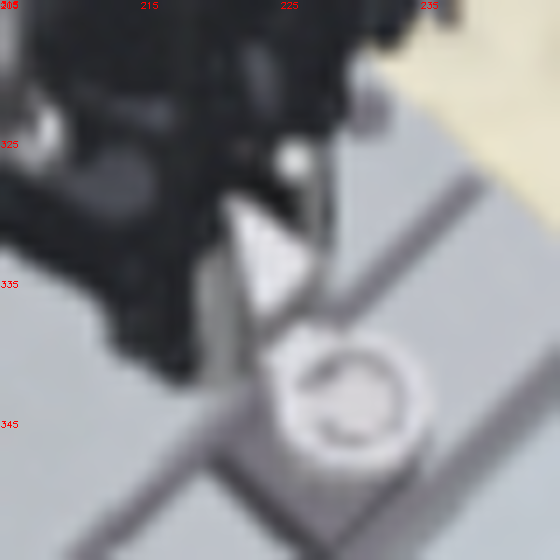

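The head is centred inside the ring (ring centre about (230,343)), with no contact force. I'll lower the ring further and level it.

```bash
python3 - <<'E'
from mv import *
s,p,R=pose()
Rgr=Rg*Ro.from_rotvec(np.radians([0.16,-14.70,0.41]))
v=Rgr.inv().apply((-.1434+.1203)*u+(.0010-.00034)*by+(-.0013+.0179)*n)
tgt=H-.1735*u-.0037*by+.0045*n
R2=R*Ro.from_rotvec(np.radians([0,10,0]))
p2=tgt-R2.apply(v)
delta(p2,R2)
E
```

```text
t 28.0 tcp [0.4999 0.2399 0.0444] gap 0.013023152700619907 F [7.5685 3.7081 2.4466]
shift cm [ 0.0007  0.0094 -0.3175]
rotvec deg [-0. 10. -0.]
```

```bash
python3 -m crank '[[[0.05,0,-0.1,0,3,0,1],[0,0,-0.1,0,3,0,1],[0,0,-0.1,0,4,0,1],[0,0,0,0,0,0,1],[0,0,0,0,0,0,1]]]'
python3 - <<'E'
from mv import *
from look import snap
from mark import *
rel();c=ring()
snap("ai")
q=mark("ai","scene",205,315,40,40,10,[],None,1.1);b=mark("ai","top",205,195,35,40,10,[],None,1.4)
cv2.imwrite("pics/ai2.png",np.hstack([q,b]))
E
```

```text
time_s: 28.5
tool_pos: [0.5026, 0.2406, 0.0449]
ee_rot: [3.128, 1.33, 0.206]
force: [8.0, 4.3, 4.2]
finger_gap: 0.0125
t 28.5 TCP rel H u,by,n mm [-150.9953   -4.0717  -12.1887] F u,by,n [ 9.6305  2.4024 -0.7259] gap 0.0125 rot [-0.089  16.2218 -0.2332]
ring rel H [-173.6468   -3.4833    5.021 ] axis dir -u,n 0.9996470417355137 0.026555129561665215
```

View pics/ai2.png

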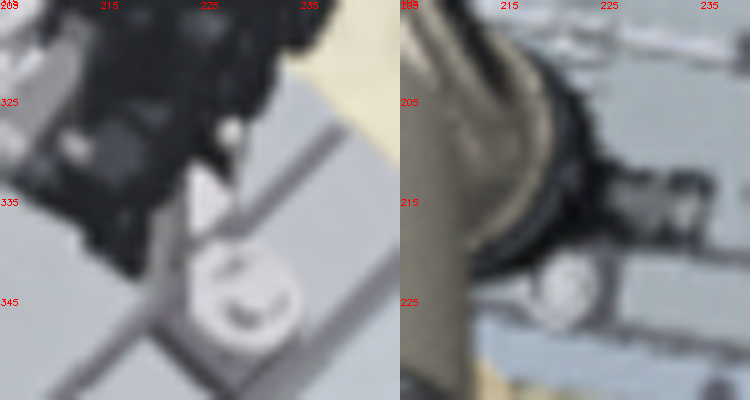

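```bash
python3 -m crank '[[[0.1,0,-0.03,0,0,0,1],[-0.07,0,-0.2,0,0,0,1],[-0.07,0,-0.2,0,0,0,1],[0,0,0,0,0,0,1],[0,0,0,0,0,0,1]]]'
python3 - <<'E'
from mv import *
rel();c=ring()
E
```

```text
time_s: 29.1
tool_pos: [0.5063, 0.2413, 0.0458]
ee_rot: [3.127, 1.332, 0.204]
force: [7.3, 3.2, 3.4]
finger_gap: 0.0125
t 29.1 TCP rel H u,by,n mm [-147.2476   -4.2625  -13.3163] F u,by,n [ 8.4737  1.5223 -1.0203] gap 0.0125 rot [-0.112  16.3112 -0.256 ]
ring rel H [-169.8719   -3.6585    3.9284] axis dir -u,n 0.9996046262956486 0.02811406967409534
```

```bash
python3 -m crank '[[[-0.03,0,-0.1,0,0,0,1],[-0.03,0,-0.1,0,0,0,1],[0,0,0,0,0,0,1],[0,0,0,0,0,0,1]]]'
python3 - <<'E'
from mv import *
from look import snap
from mark import *
rel();c=ring()
snap("aj")
q=mark("aj","scene",205,315,40,40,10,[],None,1.1);b=mark("aj","scene",158,280,35,40,10,[],None,1.1)
cv2.imwrite("pics/aj2.png",np.hstack([q,b]))
E
```

```text
time_s: 29.5
tool_pos: [0.5067, 0.2411, 0.046]
ee_rot: [3.123, 1.335, 0.2]
force: [5.9, 3.8, 1.7]
finger_gap: 0.0126
t 29.5 TCP rel H u,by,n mm [-146.8848   -4.5146  -13.3489] F u,by,n [ 6.5297  2.3716 -1.7749] gap 0.0126 rot [-0.083  16.4715 -0.3014]
ring rel H [-169.4612   -3.912     3.9587] axis dir -u,n 0.9995215307380898 0.030914193823251446
```

View pics/aj2.png

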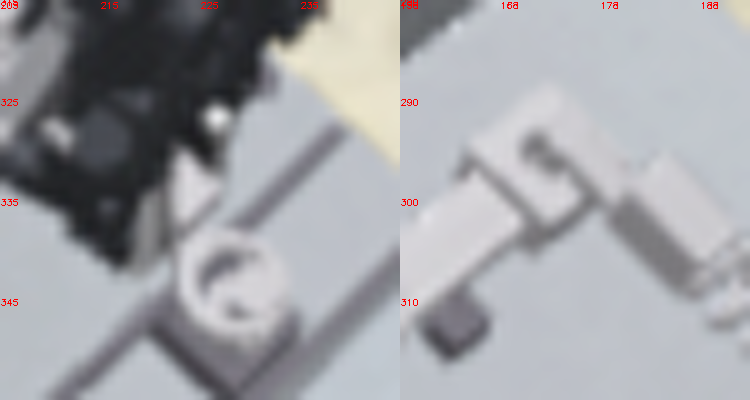

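```bash
python3 -m crank '[[[-0.03,0,-0.1,0,0,0,1],[-0.03,0,-0.1,0,0,0,1],[0,0,0,0,0,0,1]]]'
python3 - <<'E'
from mv import *
rel();c=ring()
E
```

```text
time_s: 29.9
tool_pos: [0.5069, 0.241, 0.046]
ee_rot: [3.12, 1.338, 0.197]
force: [4.2, 3.4, -0.2]
finger_gap: 0.0129
t 29.9 TCP rel H u,by,n mm [-146.7651   -4.6576  -13.3961] F u,by,n [ 4.0768  2.4131 -2.5432] gap 0.0129 rot [-0.0649 16.654  -0.3393]
ring rel H [-169.2865   -4.0535    3.9829] axis dir -u,n 0.9994174957040795 0.0340990598263425
```

```bash
python3 -m crank '[[[-0.03,0,-0.1,0,0,0,1],[-0.03,0,-0.1,0,0,0,1],[0,0,0,0,0,0,0.8],[0,0,0,0,0,0,0.5],[0,0,0,0,0,0,0.3],[0,0,0,0,0,0,0.2],[0,0,0,0,0,0,0.2]]]'
python3 -m crank '[[[-1,0,0,0,0,0,0.2],[-2,0,0,0,0,0,0.2],[-3,0,0,0,0,0,0.2],[-4,0,0,0,0,0,0.2],[-4,0,0,0,0,0,0.2],[-4,0,0,0,0,0,0.2],[0,0,0,0,0,0,0.2]]]'
python3 - <<'E'
from mv import *
from look import snap
from mark import *
rel()
snap("ak")
q=mark("ak","scene",155,280,85,80,4.8,[],None,1.1);b=mark("ak","top",195,150,65,80,4.8,[],None,1.4)
cv2.imwrite("pics/ak1.png",np.hstack([q,b]))
q=mark("ak","scene",200,310,40,45,10,[],None,1.1);b=mark("ak","scene",158,283,35,45,10,[],None,1.1)
cv2.imwrite("pics/ak2.png",np.hstack([q,b]))
E
```

```text
time_s: 30.6
tool_pos: [0.5084, 0.2396, 0.0468]
ee_rot: [3.113, 1.34, 0.187]
force: [-0.1, -0.1, 0.2]
finger_gap: 0.0341
time_s: 31.3
tool_pos: [0.4703, 0.2349, 0.2293]
ee_rot: [3.131, 1.327, 0.207]
force: [0.7, 1.5, -0.4]
finger_gap: 0.0343
t 31.3 TCP rel H u,by,n mm [-87.1881  -2.5429 163.8569] F u,by,n [ 0.6528  1.2781 -0.8239] gap 0.0343 rot [-0.1936 16.0572 -0.2371]
```

View pics/ak1.png

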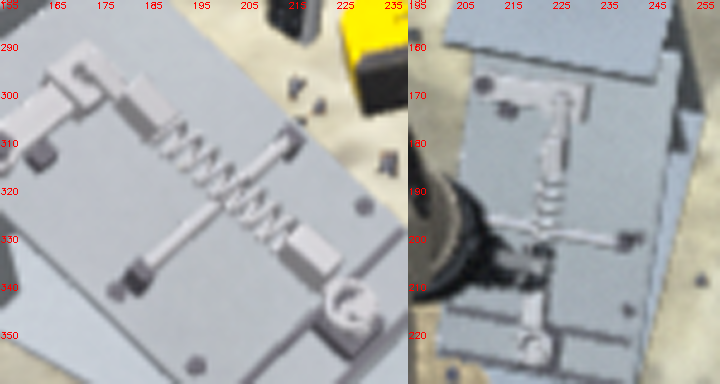

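View pics/ak2.png

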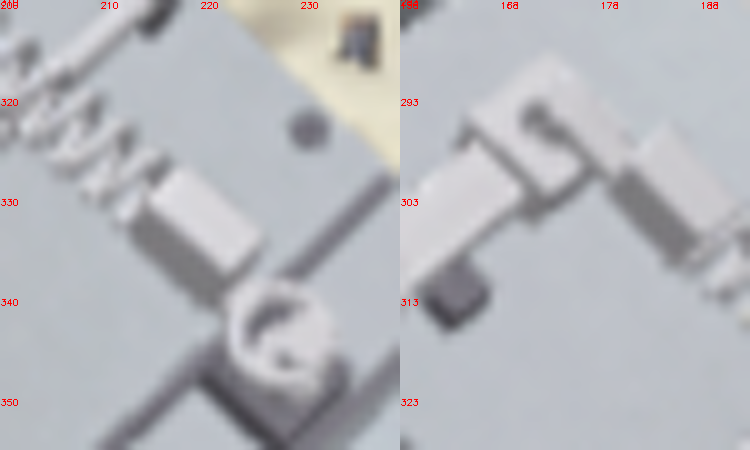

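The eye is over the post and the spring is taut; the ring at (227,342) is tucked under the head. Next I'll compare the pin end with the moment it was pressed home.

```bash
python3 - <<'E'
from mark import *
r=[mark(t,"scene",160,283,24,22,16,[],None,1.2) for t in("t","ak")]
q=[mark(t,"top",214,160,24,22,16,[],None,1.6) for t in("t","ak")]
cv2.imwrite("pics/al1.png",np.vstack([np.hstack(r),np.hstack(q)])[:, :800])
E
```

View pics/al1.png

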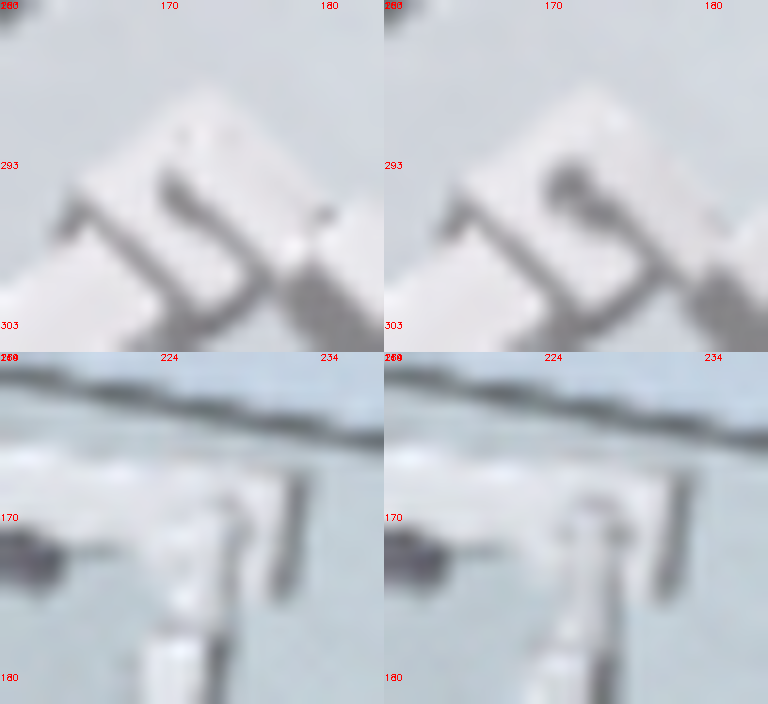

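```bash
python3 - <<'E'
from mark import *
r=[mark(t,"scene",170,288,32,26,12,[],None,1.2) for t in("t","ak")]
q=[mark(t,"top",212,168,32,26,12,[],None,1.6) for t in("t","ak")]
cv2.imwrite("pics/al2.png",np.vstack([np.hstack(r),np.hstack(q)]))
E
```

```text
(no output)
```

View pics/al2.png

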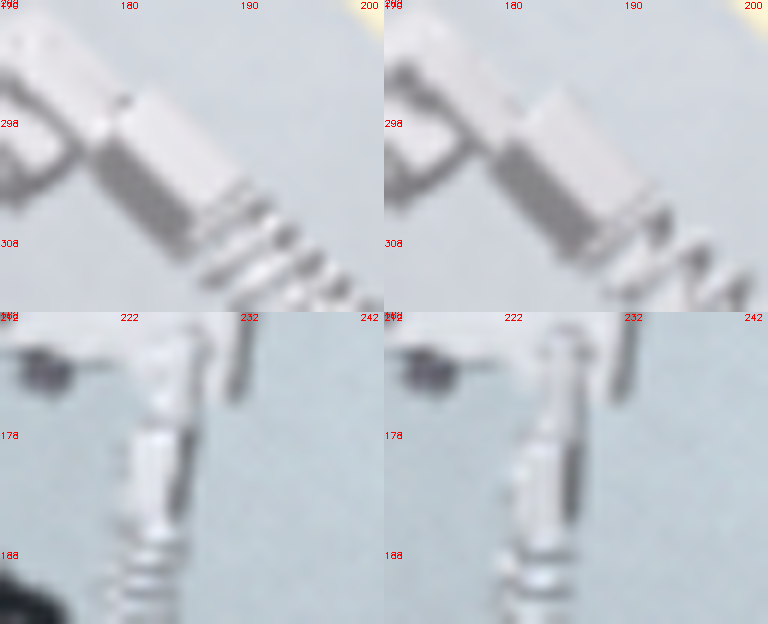

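The frames suggest the pull moved the pin 2–3 mm down-slope and raised it by roughly 2 mm. I'll press on the nose above it with shut fingers, square to the plate, to make sure it is fully home.

```bash
python3 -m crank '[[[-2,0,-2,0,8,0,1],[0,0,-2,0,8,0,1],[0,0,0,0,0,0,1]]]' 60
python3 - <<'E'
from mv import *
rel()
delta(H-.004*u-.001*by+.07*n,Rg);print(arm.state()["joint_pos"])
E
```

```text
time_s: 31.7
tool_pos: [0.498, 0.2388, 0.2509]
ee_rot: [3.124, 1.064, 0.203]
force: [0.1, 0.3, -0.7]
finger_gap: -0.0001
t 31.7 TCP rel H u,by,n mm [-52.2025  -4.841  168.5915] F u,by,n [-0.2446  0.235  -0.6578] gap -0.0001 rot [ 0.0493  0.9569 -0.5194]
t 31.7 tcp [0.498  0.2388 0.2509] gap -6.216017591142124e-05 F [ 0.0625  0.255  -0.692 ]
shift cm [ 9.7734 -0.4689 -4.9846]
rotvec deg [ 0.0493  0.9569 -0.5194]
[-0.2934 -0.061  -0.3515  2.1124  0.3186  0.6477 -2.2122]
```

```bash
python3 -m crank '[[[3.2,-0.16,-1.66,0,0.5,0,1],[3.2,-0.16,-1.66,0,0.5,0,1],[3.3,-0.15,-1.66,0,0,-0.5,1],[0,0,0,0,0,0,1],[0,0,0,0,0,0,1]]]'
python3 - <<'E'
from mv import *
from look import snap
from mark import *
rel()
delta(H-.004*u-.001*by+.020*n,Rg)
snap("am")
q=mark("am","scene",130,230,80,85,5,[],None,1.1);b=mark("am","top",195,130,60,85,5,[],None,1.4)
cv2.imwrite("pics/am1.png",np.hstack([q,b]))
E
```

```text
time_s: 32.2
tool_pos: [0.5885, 0.263, 0.1913]
ee_rot: [-3.14, 1.049, 0.221]
force: [0.4, -0.2, 1.1]
finger_gap: -0.0003
t 32.2 TCP rel H u,by,n mm [-0.9079 -1.1353 70.1966] F u,by,n [ 0.8815 -0.2628  0.7565] gap -0.0003 rot [-0.142   0.0806 -0.0222]
t 32.2 tcp [0.5885 0.263  0.1913] gap -0.00025664910894920785 F [ 0.4335 -0.1717  1.0959]
shift cm [ 5.0201 -0.0147  0.3022]
rotvec deg [-0.142   0.0806 -0.0222]
```

View pics/am1.png

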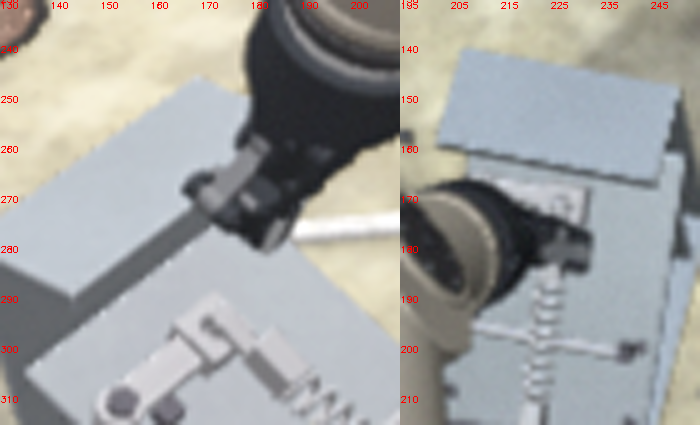

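```bash
python3 -m crank '[[[2,0,0.3,0,0,0,1],[2,0,0,0,0,0,1],[1,0,0,0,0,0,1],[0.5,0,0,0,0,0,1],[0,0,0,0,0,0,1],[0,0,0,0,0,0,1]]]'
python3 - <<'E'
from mv import *
from look import snap
from mark import *
rel()
snap("an")
q=mark("an","scene",140,255,60,65,6.5,[],None,1.1);b=mark("an","top",200,145,55,65,6.5,[],None,1.4)
cv2.imwrite("pics/an1.png",np.hstack([q,b]))
E
```

```text
time_s: 32.9
tool_pos: [0.6136, 0.2699, 0.1459]
ee_rot: [-3.137, 1.041, 0.225]
force: [0.1, 0.3, 0.3]
finger_gap: 0.0001
t 32.9 TCP rel H u,by,n mm [-1.1331  0.1149 17.8713] F u,by,n [0.336  0.2616 0.1669] gap 0.0001 rot [-0.0883 -0.3286  0.0946]
```

View pics/an1.png

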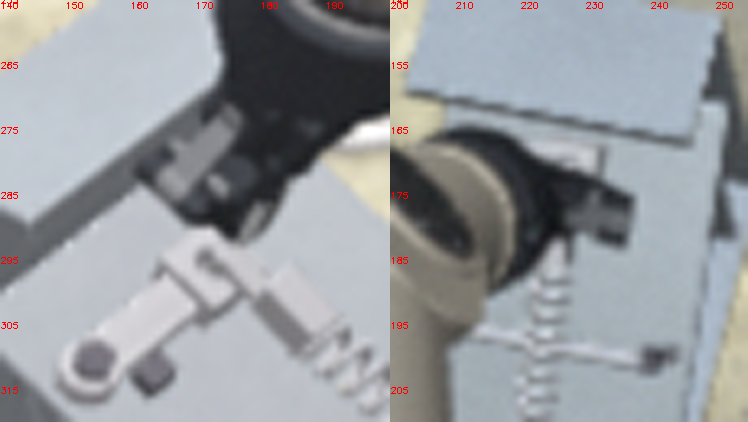

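```bash
python3 -m crank '[[[0.6,0.05,0.3,0,0,0,1],[0.6,0,0,0,0,0,1],[0,0,0,0,0,0,1],[0,0,0,0,0,0,1]]]'
python3 - <<'E'
from mv import *
from look import snap
from mark import *
rel()
snap("ao",("scene",))
cv2.imwrite("pics/ao1.png",mark("ao","scene",150,265,45,45,11,[],None,1.1))
E
```

```text
time_s: 33.4
tool_pos: [0.6169, 0.2699, 0.1326]
ee_rot: [-3.138, 1.043, 0.224]
force: [-0.3, -0.2, 0.2]
finger_gap: 0.0002
t 33.4 TCP rel H u,by,n mm [-5.0152 -0.6537  4.7077] F u,by,n [-0.1737 -0.0959  0.3693] gap 0.0002 rot [-0.0875 -0.2236  0.0706]
```

View pics/ao1.png

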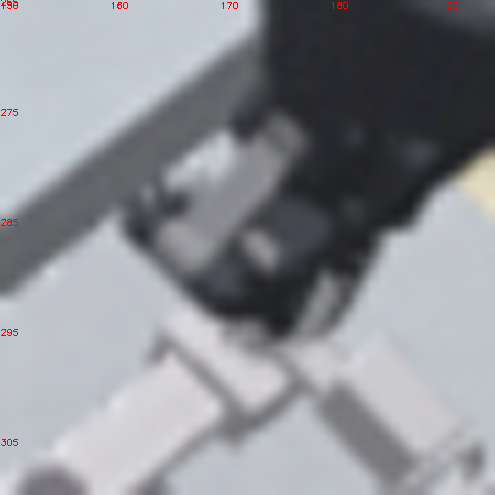

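```bash
for i in 1 2; do python3 -m crank '[[[0.2,0,0,0,0,0,1],[0.2,0,0,0,0,0,1],[0,0,0,0,0,0,1]]]' | grep -E "force|tool_pos"; done
python3 -m crank '[[[0.15,0,0,0,0,0,1],[0,0,0,0,0,0,1]]]'| grep force
python3 - <<'E'
from mv import *
rel()
E
```

```text
tool_pos: [0.619, 0.2703, 0.1294]
force: [-0.8, -0.2, -0.6]
tool_pos: [0.621, 0.2711, 0.1264]
force: [-1.8, -1.2, 2.9]
force: [-4.4, -1.3, 5.2]
t 34.25 TCP rel H u,by,n mm [-4.0835 -0.1857 -3.8515] F u,by,n [-1.3931 -0.3041  6.8197] gap 0.0003 rot [-0.0755 -0.3243  0.0996]
```

```bash
python3 -m crank '[[[0.15,0,0,0,0,0,1],[0,0,0,0,0,0,1]]]'| grep -E "force|tool_pos"
python3 -m crank '[[[0.15,0,0,0,0,0,1],[0,0,0,0,0,0,1]]]'| grep -E "force|tool_pos"
python3 - <<'E'
from mv import *
rel()
E
```

```text
tool_pos: [0.6227, 0.2718, 0.1247]
force: [-5.4, -1.1, 6.6]
tool_pos: [0.6236, 0.2721, 0.1237]
force: [-4.4, -2.0, 7.7]
t 34.65 TCP rel H u,by,n mm [-3.3224 -0.0132 -6.4612] F u,by,n [-0.2836 -0.9958  9.0091] gap 0.0002 rot [-0.0765 -0.3935  0.1161]
```

```bash
python3 -m crank '[[[0.15,0,0,0,0,0,1],[0,0,0,0,0,0,1]]]'| grep -E "force|tool_pos"
python3 -m crank '[[[0.15,0,0,0,0,0,1],[0,0,0,0,0,0,1]]]'| grep -E "force|tool_pos"
python3 - <<'E'
from mv import *
rel()
E
```

```text
tool_pos: [0.6244, 0.2723, 0.1234]
force: [-9.2, -2.5, 13.7]
tool_pos: [0.6247, 0.2723, 0.1232]
force: [-18.3, -5.2, 24.1]
t 35.05 TCP rel H u,by,n mm [-2.6501  0.0261 -7.4656] F u,by,n [-4.3918 -1.0223 30.3784] gap -0.0 rot [-0.0746 -0.4643  0.0429]
```

There is a firm stop at 30 N, after the pin slid down about 4 mm. I'll back away and check that it stays.

```bash
python3 -m crank '[[[-0.5,0,0,0,0,0,1],[-1.5,0,0,0,0,0,1],[-3,0,0,0,0,0,1],[-4,0,1,0,0,0,1],[-4,0,2,0,0,0,1],[-4,0,3,0,0,0,1],[-3,0,3,0,0,0,1],[0,0,0,0,0,0,1]]]'
python3 - <<'E'
from mv import *
from look import snap
from mark import *
rel()
snap("ap")
q=mark("ap","scene",155,280,85,80,4.8,[],None,1.1);b=mark("ap","top",195,150,65,80,4.8,[],None,1.4)
cv2.imwrite("pics/ap1.png",np.hstack([q,b]))
r=[mark(t,"scene",165,284,24,22,16,[],None,1.2) for t in("ak","ap")]
q=[mark(t,"top",214,160,24,22,16,[],None,1.6) for t in("ak","ap")]
cv2.imwrite("pics/ap2.png",np.vstack([np.hstack(r),np.hstack(q)])[:, :800])
E
```

```text
time_s: 35.85
tool_pos: [0.4475, 0.2317, 0.2486]
ee_rot: [-3.141, 1.04, 0.223]
force: [-0.1, -0.7, -0.1]
finger_gap: 0.0001
t 35.85 TCP rel H u,by,n mm [-97.4055  -0.6923 192.0397] F u,by,n [-0.2829 -0.6773  0.0371] gap 0.0001 rot [ 0.0187 -0.441   0.0451]
```

View pics/ap1.png

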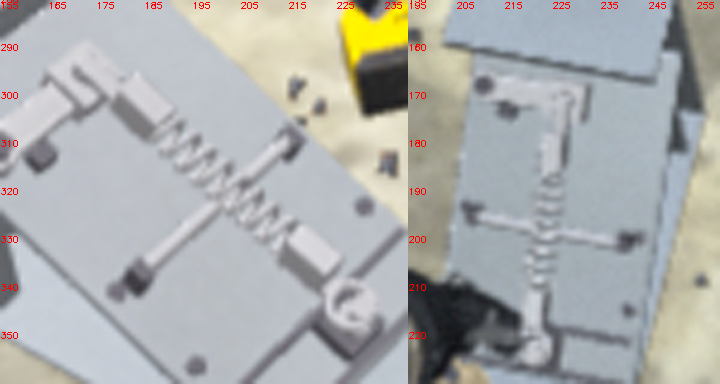

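View pics/ap2.png

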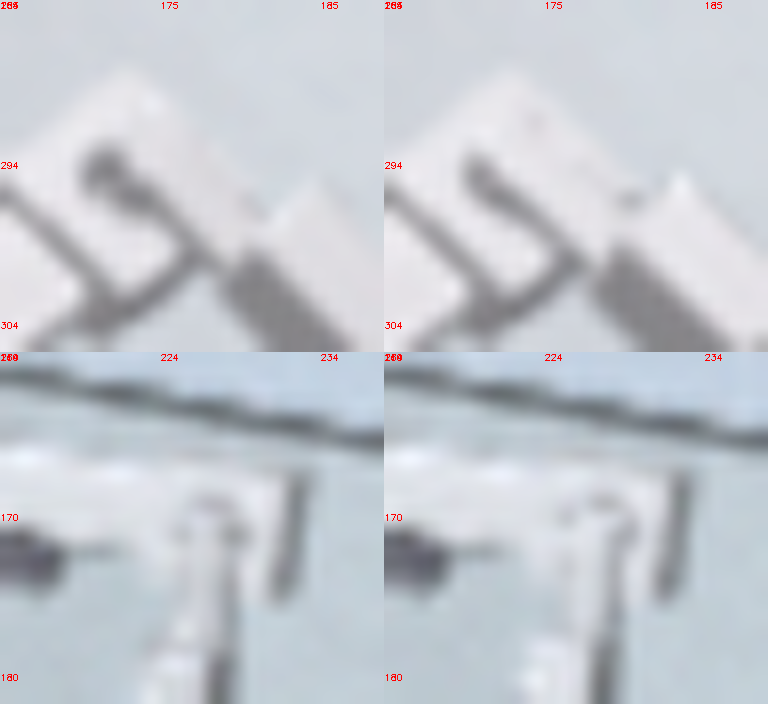

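```bash
python3 - <<'E'
from mark import *
q=mark("ap","scene",205,320,35,35,11,[],None,1.1);b=mark("ap","top",205,195,35,35,11,[],None,1.4)
cv2.imwrite("pics/aq1.png",np.hstack([q,b]))
for n in("scene","top"):
    d=cv2.absdiff(cv2.imread(f"pics/a_{n}.png"),cv2.imread(f"pics/ap_{n}.png")).max(2)
    m=cv2.morphologyEx((d>30).astype("uint8"),cv2.MORPH_OPEN,np.ones((2,2)))
    k,_,st,ce=cv2.connectedComponentsWithStats(m)
    print(n,[tuple(s[:5]) for s in st[1:] if s[4]>8])
E
```

```text
scene [(np.int32(535), np.int32(0), np.int32(18), np.int32(25), np.int32(304)), (np.int32(553), np.int32(0), np.int32(43), np.int32(20), np.int32(703)), (np.int32(595), np.int32(0), np.int32(17), np.int32(18), np.int32(155)), (np.int32(611), np.int32(0), np.int32(12), np.int32(10), np.int32(65)), (np.int32(521), np.int32(0), np.int32(119), np.int32(73), np.int32(2705)), (np.int32(619), np.int32(42), np.int32(5), np.int32(2), np.int32(10)), (np.int32(629), np.int32(45), np.int32(11), np.int32(43), np.int32(314)), (np.int32(221), np.int32(52), np.int32(419), np.int32(309), np.int32(33498)), (np.int32(352), np.int32(223), np.int32(11), np.int32(13), np.int32(59)), (np.int32(368), np.int32(234), np.int32(18), np.int32(18), np.int32(123)), (np.int32(488), np.int32(275), np.int32(9), np.int32(28), np.int32(71)), (np.int32(459), np.int32(289), np.int32(21), np.int32(35), np.int32(480)), (np.int32(172), np.int32(294), np.int32(4), np.int32(3), np.int32(10)), (np.int32(179), np.int32(301), np.int32(10), np.int32(10), np.int32(51)), (np.int32(472), np.int32(304), np.int32(41), np.int32(47), np
[... 1527 characters left out ...]
79), np.int32(4), np.int32(4), np.int32(11)), (np.int32(241), np.int32(379), np.int32(5), np.int32(10), np.int32(37)), (np.int32(415), np.int32(378), np.int32(9), np.int32(2), np.int32(18)), (np.int32(448), np.int32(380), np.int32(8), np.int32(6), np.int32(35)), (np.int32(465), np.int32(380), np.int32(9), np.int32(6), np.int32(41)), (np.int32(319), np.int32(383), np.int32(21), np.int32(19), np.int32(148)), (np.int32(480), np.int32(389), np.int32(10), np.int32(22), np.int32(171)), (np.int32(282), np.int32(400), np.int32(6), np.int32(2), np.int32(12)), (np.int32(421), np.int32(410), np.int32(3), np.int32(4), np.int32(12)), (np.int32(414), np.int32(415), np.int32(5), np.int32(3), np.int32(12))]
```

View pics/aq1.png

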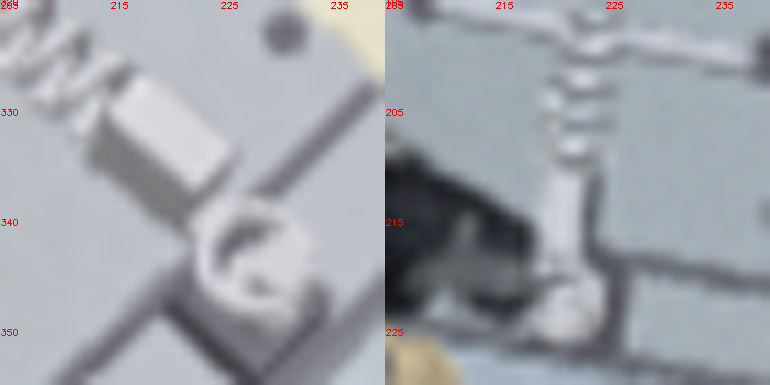

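View pics/ap_scene.png

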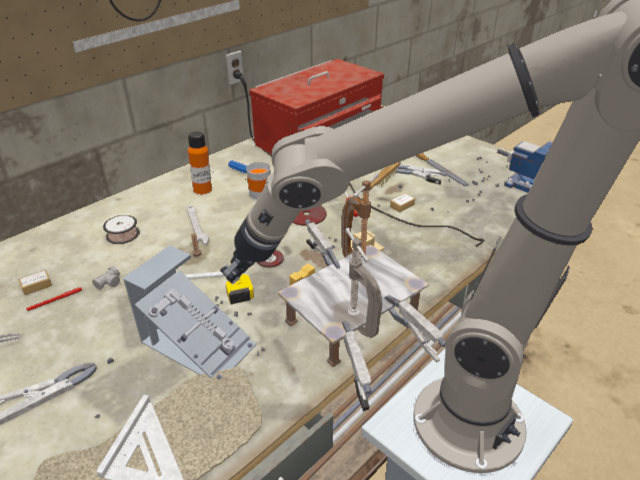

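View pics/ap_top.png

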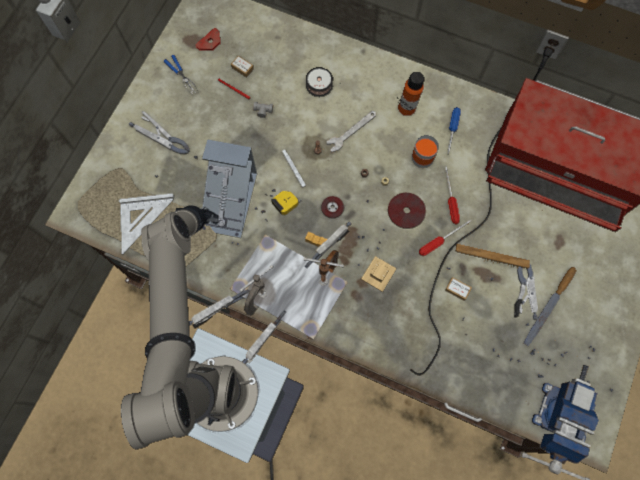

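```bash
python3 - <<'E'
from mv import *
from geo import *
S=load("ap","scene");T=load("ap","top")
for a,b in (((227.5,342.7),(220.9,221.0)),((205+170/11-.5,320+135/11-.5),(205+(562-385)/11-.5,195+215/11-.5))):
    q,g=tri(S,a,T,b);e=q-H;print(g,e@u*1e3,e@by*1e3,e@n*1e3)
print(arm.state()["time_s"],arm.state()["force"],arm.state()["finger_gap"])
E
```

```text
0.00036358510103115283 -167.2064394041337 -4.826196968857933 1.7192046145805846
0.0019925883980071494 -140.32786663655787 -3.8176844208074594 16.793308347843755
35.95 [0.3751 0.3238 0.5998] -0.0001462786215091553
```

```bash
python3 -c "
from plant import arm
print(arm.close_job()); print(arm.state()['time_s'])"
```

```text
the job is handed in; nothing more can be done
None
the job is handed in; nothing more can be done
```

I fitted the spring to the bracket and handed the job in at about 36 s of the 53 s: the pin is in the boss hole, the eye is on the post's neck, and the spring is taut. No verdict was reported.

- **First grasp:** it closed on nothing. The fingertips stood about 28 mm higher than the reported TCP implied, so I corrected for that and gripped the pin block.
- **Pin:** I put it in the hole until it stopped firmly at about 13 N. My first lift of the eye, before pulling enough, drew the pin up a few mm.
- **Eye:** I went back down, tilted the eye block to take the lift off the pin, and then passed the eye over the head and onto the neck. After letting go, I pressed the pin down again with shut fingers. It slid about 4 mm to a firm stop at 30 N.

**Last checks:**
- **Pin end:** it looks the same as when it was first home, apart from a shift of a mm or two down-slope from the pull. I judged this by eye, and nothing measured the seating depth directly.
- **Eye:** its centre measured about 167 mm down-slope of the hole and at neck height, under the head. That gives a stretch of roughly 24 mm, at the low end of the expected range.
- **Post:** its sideways position differed by about 2 mm between the two cameras.
- **Tape measure, wood block and cardboard box:** I saw no movement in the last pictures.
- **Joints:** joints 6 and 7 reached their limits once at about 20 s, with joint 6 reading 0.228 against 0.23. I backed off straight away, but I can't rule out that this counts against the job.

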